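# Stack a set of soaps and hold the trunk open for loading

## Task

Make up a set of three soaps: stack the green and the rose bar, in either order, flat and squarely on the cream bar where it lies. Then lift the lid of the blue-green steel trunk and keep holding it steadily open at 50 degrees from shut, so that I can load the set; you finish while holding it, because it falls shut by itself and must not slam. Leave the other things on the table where they are.

Things in the scene. Friction and masses are not known exactly. Their poses are not given: they have to be found in the camera images.
- soap_cream: cream soap bar, a rigid block 85 x 55 x 28 mm with a small leaf mark on top, about 0.135 kg. Origin: centre of its underside; x along the 85 mm side, y along the 55 mm side, z up. It lies flat on newspaper on the table (paper thickness nil) and is the bottom of the set
- soap_green: green soap bar, a rigid block 85 x 55 x 28 mm with a small leaf mark on top, about 0.135 kg. Origin: centre of its underside; x along the 85 mm side, y along the 55 mm side, z up. It starts flat on the table
- soap_rose: rose-red soap bar, a rigid block 85 x 55 x 28 mm with a small leaf mark on top, about 0.135 kg. Origin: centre of its underside; x along the 85 mm side, y along the 55 mm side, z up. It starts flat on the table
- trunk: blue-green sheet-steel trunk, fixed on the table, 230 mm front to back (its x) by 330 mm wide (its y), 105 mm high without lid and 131 mm with the lid shut. Origin: centre of its underside; the front (hasp and lid handle side) faces its -x, the hinges are at its +x side
- trunk_lid (a joint): angle of the trunk's lid in rad: 0 shut (its start), grows as the front edge rises, 0.873 at 50 degrees, stopped by the hinges at 1.3. Nothing props it: it falls shut when let go. The lid is a shallow steel tray 236 x 336 mm, 26 mm deep, 0.5 to 0.8 kg, overlapping the body's sides by 2 to 3 mm
- lid_handle (a point): middle of the grip of the lid's handle, a steel D-pull of 10 mm round bar standing on the lid's top near the front edge: grip 110 mm long along the trunk's y, its axis 38 mm above the lid's top face, 31 mm behind the front edge. With the lid shut it is 169 mm above the table; in the trunk's frame it then lies 205 mm in front (-x) of the hinge line and 64 mm above it. The point turns with the lid
- lid_hinge (a point): middle of the lid's hinge line, which runs along the trunk's y, 118 mm behind the trunk's origin and 105 mm above the table; axes as the trunk's
- oil_bottle: bystander: amber glass bottle with black cap, diameter 36 mm, 75 mm high. Origin: centre of its underside
- herb_jar: bystander: green jar with steel cap, diameter 68 mm, 85 mm high. Origin: centre of its underside
- tape_roll: bystander: roll of brown paper tape standing on its flat side, diameter 100 mm, 48 mm high. Origin: centre of its underside
- soap_stamp: bystander: brass soap stamp 46 x 34 mm with a dark wooden handle, 56 mm high. Origin: centre of its underside
- scraper: bystander: flat spatula lying on the table. Origin: on its underside; x along its length
- mug: bystander: blue mug, diameter 80 mm, 85 mm high. Origin: centre of its underside
There are look-alikes about, which are no part of the job. There is more than one size of the soap_rose; the job needs the smaller. Of the things that look like the soap_cream, the middle-sized one is meant.

How it is judged:
On the way:
1. the green and rose bars lie squarely on the cream bar, let go and at rest, the lid still shut (distance of soap_cream from where it was at the start of the episode below 0.03 m and angle between each of soap_cream, soap_green, soap_rose's own z axis and vertical below 0.08 rad and horizontal distance between each of soap_green, soap_rose and soap_cream below 0.009 m and angle between the x axis of each of soap_green, soap_rose and the x axis of soap_cream, either way round below 0.14 rad and height (world z) of soap_green between 0.022 and 0.062 m and linear speed of each of soap_green, soap_rose below 0.03 m/s and height (world z) of soap_rose between 0.022 and 0.062 m and contact force between each of the arm, the fingers and soap_green below 0.1 N and contact force between each of the arm, the fingers and soap_rose below 0.1 N and contact force between each of the arm, the fingers and soap_cream below 0.1 N and value of joint trunk_lid below 0.1 rad), for 0.2 s.
At the end, for the whole second after the job is handed in: The green and rose bars lie flat on the cream bar, centres within 9 mm of it in plan and long sides within 8 degrees of its, untouched and at rest, the cream bar within 30 mm of where it was; the robot bears on the lid (more than 0.5 N) and holds it still between 44 and 56 degrees from shut (distance of soap_cream from where it was at the start of the episode below 0.03 m and angle between each of soap_cream, soap_green, soap_rose's own z axis and vertical below 0.08 rad and horizontal distance between each of soap_green, soap_rose and soap_cream below 0.009 m and angle between the x axis of each of soap_green, soap_rose and the x axis of soap_cream, either way round below 0.14 rad and height (world z) of soap_green between 0.022 and 0.062 m and linear speed of each of soap_green, soap_rose below 0.03 m/s and height (world z) of soap_rose between 0.022 and 0.062 m and contact force between each of the arm, the fingers and soap_green below 0.1 N and contact force between each of the arm, the fingers and soap_rose below 0.1 N and contact force between each of the arm, the fingers and soap_cream below 0.1 N and value of joint trunk_lid between 0.768 and 0.977 rad and velocity of joint trunk_lid between -0.08 and 0.08 rad/s and contact force between any of the fingers, the arm and trunk above 0.5 N); the arm keeps its last pose, push and grip.
It fails at once if one of the other things is moved by more than 30 mm (distance of any of oil_bottle, herb_jar, tape_roll, soap_stamp, scraper, mug from where it was at the start of the episode above 0.03 m).
It fails at once if the lid slams (falls faster than 2 rad/s) (velocity of joint trunk_lid below -2 rad/s).
It also fails if it takes over 67 s, if anything falls off the work surface, if the arm or the gripper's body presses on something with over 40 N, if the wrist force passes 120 N, or if a joint passes its speed limit or range.

## Robot

A 7-joint arm with a two-finger parallel gripper is mounted at the origin on the work surface. World frame = base frame: x ahead of the robot, y to its left, z up, the work surface at z = 0. Lengths are in m, angles in rad, forces in N, time in s.
With the tool pointing down it reaches from about 0.4 to 0.9 m from the base axis. Payload 5.5 kg.
Tool frame: the origin (TCP) lies between the finger pads; the fingertips stand 19 mm ahead of it and the grasp point (between the pads) is the TCP; z points along the fingers, y is the direction in which the jaws open and shut (so a half turn about z gives the same grasp; the last joint's range is limited). The gripper opens to 92 mm and grips with 3 to 60 N. Pads are 19 mm wide; open, the fingers measure 130 mm over their backs; the gripper's body (75 mm by 190 mm) begins 47 mm behind the grasp point.
Start: joints at [1.403, 0.501, -0.427, 1.55, 0.221, 1.138, -0.21], TCP at [0.271, -0.591, 0.217] pointing down, gripper open.
Joint ranges: [-2.88, 2.88], [-0.31, 2.03], [-1.54, 1.56], [0.2, 2.42], [-1.41, 4.55], [0.19, 2.02], [-2.57, 2.57]. Speed limits (rad/s): [2.57, 2.57, 3.14, 3.14, 3.14, 3.14, 3.14].

## Interface

Orientations are given as a rotation vector (axis times angle).
In Python, from plant import * gives the robot as it stands. The module is installed in compiled form; this text tells all that it offers.
- The arm moves only by the tool step_arm, never from a script. Its argument "rows" is one flat list of numbers, 4 for each row, row after row: the shift along the tool's x, y, z in m, then the turn about the tool's z in degrees. In form: [dx, dy, dz, spin, dx, dy, dz, spin, ...]. A call has 1 to 5 rows; each row shifts and turns the pose as measured when the row begins, along the tool's axes as they then stand; what a row does not reach is not made up. A row lasts 1/8 s, in which the tool goes at most 62.5 mm and 10.7 degrees, less where a joint would pass 70% of its speed; a pose out of reach is approached as far as the arm can. A call with a gripper value outside its range is refused whole. "fingers" is the opening, from -1 (shut) to 1 (fully open), so that 0 is half open, set as the call begins (left out, the last holds). The fingers move at their own pace and stop on an object; "grip_force" is the grip in N (left out, the last holds). Time passes only in rows, so rows that do not move let the fingers close. It gives the time, the measured TCP pose, the force and the opening at its end, in the units of the state.
- state(): the state, without advancing time (a new reading comes with each control period).
- read_camera(name): name is "scene" or "top" or "wrist"; returns a dict with "image" (384x512x3 uint8, red, green, blue), "range_z" (384x512 float32, m along the optical axis (not along the pixel's ray), 0 where there is no reading), "vfov" (degrees; the focal length in pixels is half the picture's height over the tangent of half this angle, whatever the lens; pixels are square), "cx", "cy" (the principal point, pixels), "k1" (the pictures are not rectified: a ray, as slopes to the right and down, at radius r is drawn at 1 + k1 r^2 times it, then the intrinsics apply), "R" (3x3) and "t" (3): a world point X has camera coordinates R X + t; the wrist camera has in their place "mount" (4x4, takes a point from camera to tool coordinates, whose origin is the TCP and whose axes are the flange's). Camera axes: x right, y down, z forward; pixel columns grow to the right and rows downward; lengths in m; the calibration is good to about 2 mm. A picture is of the moment at which its call begins: read the wrist's pose just before it.
- finish_job(): hands the job in, once; it reports no verdict.
The state is a dict: "t": time; "q": joint angles; "qvel": joint speeds; "joint_efforts": joint torques, N m; "ee_pos": TCP position; "ee_rot": TCP orientation; "wrist_force": force on the tool from outside, world axes, zero at the start; "torque": the same for the moment, N m; "grip_width": opening from 0.0 (shut) to 1.0 (fully open).
Only numpy, scipy, OpenCV 4.12 (cv2) and the standard library are available. Lean on these libraries where they do the work, as an engineer would, in place of code of your own. Each camera call takes 0.05 s, during which the arm holds its last target.

## Working session

There is one attempt and no reset: what is moved stays moved. The work goes in short steps, Python scripts to look and compute and a tool call to move; the robot and the scene stay as the last step left them, time stands still between calls to the robot, and variables do not carry over. Pictures are saved under pics/ and viewed, and the job is handed in when it is done.

Besides the shell and the picture viewer there is one more tool, called after ">>>" in YAML: its name, and indented under it one key for each argument. step_arm: Moves the arm, as the interface text tells. Its arguments: {"type":"object","properties":{"rows":{"type":"array"},"fingers":{"type":"number"},"grip_force":{"type":"number"}},"required":["rows"]}

```bash
mkdir -p pics; ls; python3 - <<'E'
from plant import *
import cv2,numpy as np,pickle
s=state();print(s)
for n in ["scene","top"]:
    c=read_camera(n);pickle.dump(c,open(n+".pkl","wb"))
    cv2.imwrite(f"pics/{n}0.png",c["image"][:,:,::-1])
    print(n,{k:v for k,v in c.items() if k not in("image","range_z")})
E
```

```text
pics
{'t': 0.0, 'q': array([ 1.40321915,  0.50182517, -0.42673355,  1.55142136,  0.22083734,
        1.13827794, -0.21030079]), 'qvel': array([ 2.38130980e-04,  2.51992881e-04, -7.69969292e-04,  2.03418579e-05,
       -7.19790516e-04,  5.05851009e-04, -8.88418775e-04]), 'joint_efforts': array([-8.05822788e-05, -5.66590297e+01, -5.81584409e+00, -2.79111350e+01,
       -6.84996927e-02,  3.06239782e-02,  1.74868082e-04]), 'ee_pos': array([ 0.27105268, -0.59002645,  0.2159994 ]), 'ee_rot': array([-3.06720464e+00, -6.71071955e-01,  6.16918867e-04]), 'wrist_force': array([-0.11653939,  0.6776053 , -0.1733979 ]), 'torque': array([-0.0320358 ,  0.054402  ,  0.05544575]), 'grip_width': 1.0004605819084074}
scene {'vfov': 51.44980185688927, 'cx': 253.74640621042502, 'cy': 191.0468060202296, 'k1': -0.007552985758441852, 'R': array([[ 0.12305708,  0.9923426 ,  0.01063577],
       [ 0.83564411, -0.09783255, -0.54048841],
       [-0.53530915,  0.07539864, -0.84128423]]), 't': array([ 0.08451166, -0.34337   ,  1.62446934])}
top {'vfov': 47.57342511586739, 'cx': 259.6206130720215, 'cy': 203.9993927884318, 'k1': 0.04414343959956581, 'R': array([[-0.00115388, -0.99997923, -0.00634092],
       [-0.99655556,  0.00167568, -0.08291089],
       [ 0.08291979,  0.00622341, -0.99653679]]), 't': array([-0.13738893,  0.50282235,  1.62705954])}
```

View pics/scene0.png

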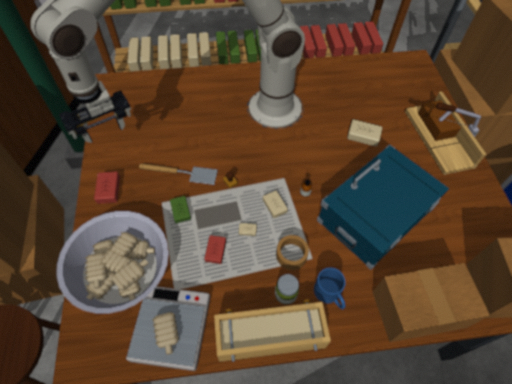

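View pics/top0.png

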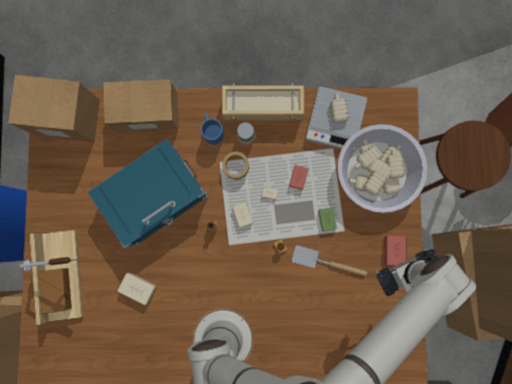

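```bash
cat > h.py <<'E'
import numpy as np,cv2,pickle
def intr(c):
    H=c["image"].shape[0]; f=H/2/np.tan(np.radians(c["vfov"])/2); return f
def slopes(c,u,v):
    f=intr(c); x=(np.asarray(u,float)-c["cx"])/f; y=(np.asarray(v,float)-c["cy"])/f
    xu,yu=x.copy(),y.copy()
    for _ in range(8):
        k=1+c["k1"]*(xu**2+yu**2); xu=x/k; yu=y/k
    return xu,yu
def cam2world(c,P):
    if "R" in c: return (P-c["t"])@c["R"]
    T=c["T"]; return P@T[:3,:3].T+T[:3,3]
def cloud(c):
    H,W=c["range_z"].shape; u,v=np.meshgrid(np.arange(W),np.arange(H))
    x,y=slopes(c,u,v); z=c["range_z"]
    P=np.stack([x*z,y*z,z],-1); return cam2world(c,P.reshape(-1,3)).reshape(H,W,3)
def onplane(c,u,v,h):
    x,y=slopes(c,u,v); d=np.stack([x,y,np.ones_like(x)],-1)
    o=cam2world(c,np.zeros((1,3)))[0]; d=cam2world(c,d.reshape(-1,3))-o
    return o+d*((h-o[2])/d[:,2])[:,None]
def wrist(state,read_camera):
    from scipy.spatial.transform import Rotation as R
    s=state(); c=read_camera("wrist")
    T=np.eye(4);T[:3,:3]=R.from_rotvec(s["ee_rot"]).as_matrix();T[:3,3]=s["ee_pos"]
    c["T"]=T@np.array(c["mount"]); return s,c
def proj(c,X):
    if "R" in c: P=X@c["R"].T+c["t"]
    else: T=np.linalg.inv(c["T"]); P=X@T[:3,:3].T+T[:3,3]
    a=P[:,:2]/P[:,2:]; r2=(a**2).sum(1,keepdims=True); a=a*(1+c["k1"]*r2)
    return a*intr(c)+[c["cx"],c["cy"]]
E
python3 - <<'E'
from h import *
for n,bl in [("top",dict(mid=(242,215),sm=(269,194),big=(137,289),rA=(299,177),rB=(396,250),green=(328,219),bottle=(211,225),jar=(246,132),stamp=(281,246),scr=(306,257),tape=(246,167),lidc=(150,190),hand=(158,213))),
  ("scene",dict(mid=(275,203),sm=(247,229),big=(365,131),rA=(215,248),rB=(106,186),green=(180,208)))]:
    c=pickle.load(open(n+".pkl","rb")); P=cloud(c); im=c["image"]
    hsv=cv2.cvtColor(im,cv2.COLOR_RGB2LAB).astype(float)
    for k,(u,v) in bl.items():
        p=P[v,u]; out=p.round(3)
        # neighbours: connected similar height & colour
        d=np.abs(hsv-np.median(hsv[v-2:v+3,u-2:u+3].reshape(-1,3),0))
        m=((d[...,1:].max(-1)<14)&(d[...,0]<35)&(np.abs(P[...,2]-np.median(P[v-1:v+2,u-1:u+2,2]))<0.008)).astype(np.uint8)
        nl,l,st,ce=cv2.connectedComponentsWithStats(m,connectivity=4)
        if l[v,u]:
            q=P[l==l[v,u]]
            r=cv2.minAreaRect((q[:,:2]*1000).astype(np.float32))
            print(n,k,out,"h%.3f"%np.median(q[:,2]),"c",np.round(r[0],1),"sz",np.round(r[1],1),"a%.1f"%r[2],len(q))
        else: print(n,k,out)
E
```

```text
top mid [ 0.46  -0.072  0.031] h0.029 c [463.5 -72. ] sz [86.1 54.9] a18.5 324
top sm [ 0.54  -0.174  0.022] h0.020 c [ 547.3 -175.4] sz [55.8 36.8] a78.9 139
top big [0.189 0.312 0.039] h0.039 c [191.5 317.7] sz [116.2  74.5] a64.1 626
top rA [ 0.603 -0.287  0.035] h0.029 c [ 606.3 -285.3] sz [52.4 83. ] a75.7 287
top rB [ 0.33  -0.641  0.038] h0.037 c [ 328.4 -641.5] sz [ 68.8 107.5] a89.1 523
top green [ 0.445 -0.395  0.023] h0.028 c [ 445.2 -391.4] sz [82.2 54.2] a9.9 285
top bottle [0.422 0.039 0.073]
top jar [ 0.761 -0.089  0.094] h0.087 c [770.8 -84.2] sz [56.9 55.3] a28.2 175
top stamp [ 0.345 -0.216  0.061] h0.055 c [ 345.  -214.7] sz [23.1 23.3] a44.4 38
top scr [ 0.303 -0.314 -0.004]
top tape [ 0.64  -0.087  0.047] h0.049 c [650.3 -46.6] sz [98.  96.2] a45.4 234
top lidc [0.543 0.247 0.136] h0.132 c [535.4 264.6] sz [240.4 341.3] a34.9 6095
top hand [0.462 0.218 0.134] h0.134 c [464.1 204.6] sz [19.4 31.9] a54.3 30
scene mid [ 0.47  -0.072  0.029] h0.026 c [465.7 -74. ] sz [88.  55.8] a19.5 365
scene sm [ 0.551 -0.176  0.02 ] h0.017 c [ 549.7 -177.3] sz [55.7 40.4] a82.5 184
scene big [0.199 0.315 0.036] h0.037 c [195.4 317.2] sz [113.7  84.4] a62.4 469
scene rA [ 0.612 -0.284  0.031] h0.027 c [ 609.5 -284.6] sz [53.3 87.1] a74.7 418
scene rB [ 0.338 -0.638  0.035] h0.034 c [ 332.2 -642. ] sz [ 72.7 113.2] a89.0 571
scene green [ 0.451 -0.39   0.027] h0.027 c [ 448.8 -391.7] sz [85.4 53. ] a9.8 353
```

```bash
python3 - <<'E'
from h import *
c=pickle.load(open("top.pkl","rb"));im=c["image"][:,:,::-1]
cv2.imwrite("pics/t1.png",cv2.resize(im[120:300,80:350],None,fx=2.9,fy=2.9,interpolation=cv2.INTER_CUBIC))
c=pickle.load(open("scene.pkl","rb"));im=c["image"][:,:,::-1]
cv2.imwrite("pics/s1.png",cv2.resize(im[110:310,220:460],None,fx=3,fy=3,interpolation=cv2.INTER_CUBIC))
E
```

```text
(no output)
```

View pics/t1.png

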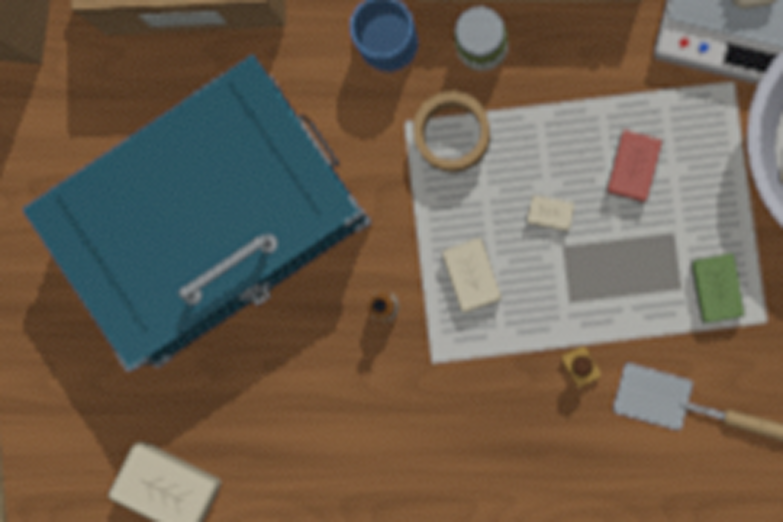

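View pics/s1.png

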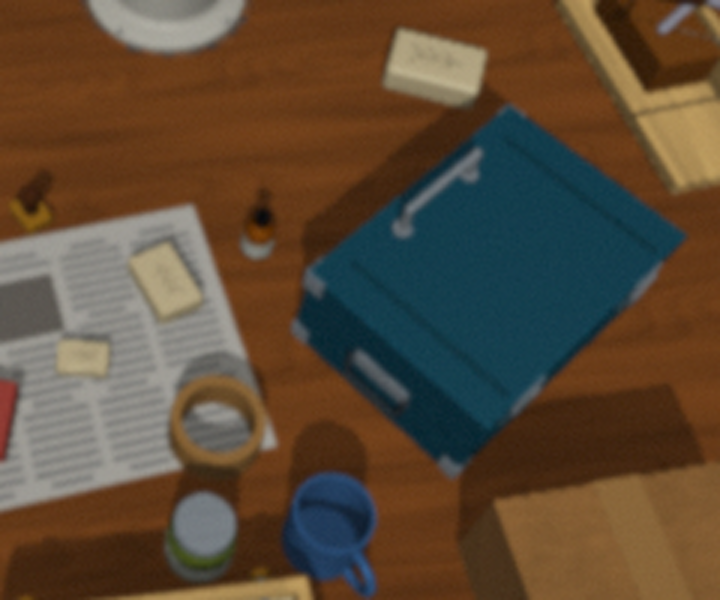

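```bash
cat >> h.py <<'E'
from scipy.spatial.transform import Rotation as Rn
def yawof(s):
    M=Rn.from_rotvec(s["ee_rot"]).as_matrix(); return np.degrees(np.arctan2(M[1,0],M[0,0])),np.degrees(np.arccos(-M[2,2]))
def plan(s,tgt,yaw,n=5,half=True):
    M=Rn.from_rotvec(s["ee_rot"]).as_matrix(); p=np.array(s["ee_pos"]); tgt=np.array(tgt,float)
    y0,_=yawof(s); dy=(yaw-y0+180)%360-180
    if half: dy=(dy+90)%180-90
    sp=-dy/n; d=(tgt-p)/n; rows=[]
    for i in range(n):
        Mi=M@Rn.from_euler("z",sp*i,degrees=True).as_matrix()
        rows+=list(np.round(Mi.T@d,4))+[round(sp,2)]
    print("pos",p.round(4),"yaw %.1f tilt %.1f"%yawof(s),"d",(tgt-p).round(4),"|d|/n %.4f"%np.linalg.norm(d)); print([float(r) for r in rows])
E
python3 - <<'E'
from h import *
from plant import *
plan(state(),(0.447,-0.391,0.20),9.8)
c=pickle.load(open("top.pkl","rb"));P=cloud(c)
m=(P[...,2]>0.05)&(P[...,1]<-0.3)&(P[...,0]>0.45)&(P[...,0]<0.75)&(P[...,2]<.3)
q=P[m];d=np.hypot(q[:,0]-.608,q[:,1]+.285);i=np.argsort(d)[:5];print(q[i],d[i],q[:,2].max())
E
```

```text
pos [ 0.2711 -0.5901  0.2161] yaw 24.7 tilt 0.1 d [ 0.1759  0.1991 -0.0161] |d|/n 0.0532
[0.0486, -0.0215, 0.0033, 2.98, 0.0474, -0.024, 0.0033, 2.98, 0.0461, -0.0264, 0.0033, 2.98, 0.0447, -0.0288, 0.0033, 2.98, 0.0431, -0.031, 0.0033, 2.98]
[[ 0.60972278 -0.4238358   0.08778839]
 [ 0.62132592 -0.42463226  0.08417484]
 [ 0.61836892 -0.42537408  0.07962477]
 [ 0.62595964 -0.42570035  0.07838654]
 [ 0.61593419 -0.42671944  0.07162354]] [0.13884649 0.14026671 0.14075652 0.14184194 0.14194136] 0.09130886037192512
```

Identified: cream (0.465,-0.073), green (0.447,-0.391), small rose (0.608,-0.285). Bowl rim is 139 mm from the rose, so the gripper body (±95) clears.

>>> step_arm:
  rows: [0.0486,-0.0215,0.003,3,0.0474,-0.024,0.003,3,0.0461,-0.0264,0.003,3,0.0447,-0.0288,0.003,3,0.0431,-0.031,0.003,3]
  fingers: 1

```text
t: 0.72
ee_pos: [0.4467, -0.3917, 0.1976]
ee_rot: [-3.13, -0.232, 0.007]
wrist_force: [0.1, 0.2, -0.4]
grip_width: 1.0
```

```bash
cat > look.py <<'E'
import sys
from h import *
from plant import *
s,c=wrist(state,read_camera); pickle.dump((s,c),open("w.pkl","wb"))
cv2.imwrite("pics/%s.png"%sys.argv[1],c["image"][:,:,::-1])
print(s["t"],s["q"].round(2),s["ee_pos"].round(4),yawof(s),s["grip_width"])
E
python3 look.py w1
```

```text
0.725 [ 1.02  0.43 -0.45  1.71  0.21  1.06 -0.92] [ 0.4467 -0.3917  0.1976] (np.float64(8.461377673390313), np.float64(0.3047693928854105)) 0.9996000683919156
```

View pics/w1.png

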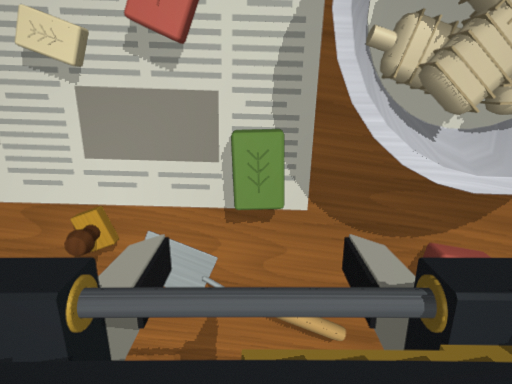

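```bash
cat > meas.py <<'E'
# usage: meas.py u v [h]
import sys
from h import *
s,c=pickle.load(open("w.pkl","rb")); P=cloud(c)
h=float(sys.argv[3]) if len(sys.argv)>3 else 0.028
u,v=int(sys.argv[1]),int(sys.argv[2])
lab=cv2.cvtColor(c["image"],cv2.COLOR_RGB2LAB).astype(float)
d=np.abs(lab-np.median(lab[v-4:v+5,u-4:u+5].reshape(-1,3),0))
z0=np.median(P[v-3:v+4,u-3:u+4,2])
m=((d[...,1:].max(-1)<18)&(np.abs(P[...,2]-z0)<0.009)).astype(np.uint8)
m=cv2.morphologyEx(m,cv2.MORPH_CLOSE,np.ones((5,5)))
m=cv2.morphologyEx(m,cv2.MORPH_OPEN,np.ones((5,5)))
n,l,st,ce=cv2.connectedComponentsWithStats(m,connectivity=4)
k=l[v,u]; vv,uu=np.nonzero(l==k)
q=onplane(c,uu,vv,h)[:,:2]; qd=P[vv,uu]
r=cv2.minAreaRect((q*1000).astype(np.float32)); cen=q.mean(0)
w,vec=np.linalg.eigh(np.cov((q-cen).T)); a=np.degrees(np.arctan2(vec[1,1],vec[0,1]))
print("z",z0.round(4),"plane rect",np.round(r[0],1),np.round(r[1],1),"a%.1f"%r[2],"mean",(cen*1000).round(1),"pca a %.1f"%((a+90)%180-90),"pca size",(np.sqrt(12*w)*1000).round(1),"depth mean",(qd.mean(0)*1000).round(1))
E
python3 meas.py 258 190; python3 meas.py 60 45 0.018
```

```text
z 0.0283 plane rect [ 447.8 -392.6] [84.6 53.2] a10.0 mean [ 449.3 -392.5] pca a 9.8 pca size [53.6 84.2] depth mean [ 449.6 -392.5   29.1]
z 0.019 plane rect [ 545.7 -178.5] [61.  37.3] a78.6 mean [ 546.1 -178. ] pca a 78.6 pca size [36.5 60.1] depth mean [ 546.  -179.3   20. ]
```

```bash
python3 -c "
from h import *;from plant import *
plan(state(),(0.4485,-0.3925,0.05),9.8,n=5)"
```

```text
pos [ 0.4536 -0.3827  0.1977] yaw 8.9 tilt 0.4 d [-0.0051 -0.0098 -0.1477] |d|/n 0.0296
[-0.0013, 0.002, 0.0295, -0.17, -0.0013, 0.002, 0.0295, -0.17, -0.0014, 0.002, 0.0295, -0.17, -0.0014, 0.002, 0.0295, -0.17, -0.0014, 0.002, 0.0295, -0.17]
```

>>> step_arm:
  rows: [-0.0013,0.002,0.0295,-0.2,-0.0013,0.002,0.0295,-0.2,-0.0014,0.002,0.0295,-0.2,-0.0014,0.002,0.02,-0.2,0,0,0,0]

```text
t: 1.4
ee_pos: [0.4517, -0.3872, 0.0854]
ee_rot: [-3.12, -0.28, -0.0]
wrist_force: [-0.4, -0.6, 0.1]
grip_width: 1.0
```

```bash
python3 look.py w2; python3 -c "
from h import *;from plant import *
plan(state(),(0.4485,-0.3925,0.023),9.8,n=3)"
```

```text
1.4 [ 0.98  0.57 -0.42  1.79  0.28  0.85 -0.96] [ 0.4517 -0.3872  0.0854] (np.float64(10.251161388014431), np.float64(0.5255505901791862)) 1.0003130375940201
pos [ 0.4525 -0.3876  0.0865] yaw 10.3 tilt 0.5 d [-0.004  -0.0049 -0.0635] |d|/n 0.0213
[-0.0016, 0.0016, 0.0211, 0.15, -0.0016, 0.0016, 0.0211, 0.15, -0.0016, 0.0016, 0.0211, 0.15]
```

View pics/w2.png

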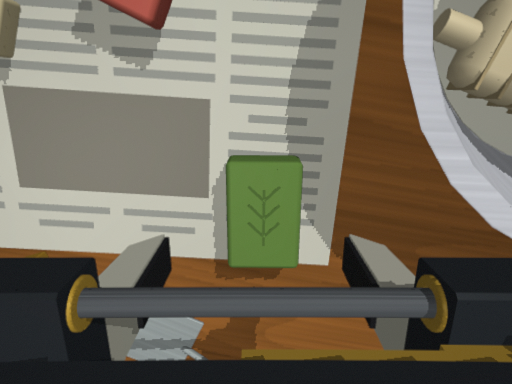

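```bash
python3 meas.py 250 240
```

```text
z 0.0282 plane rect [ 448.2 -392.7] [84.8 53.8] a10.0 mean [ 450.4 -392.4] pca a 10.0 pca size [53.5 84.6] depth mean [ 450.7 -392.3   28.7]
```

>>> step_arm:
  rows: [-0.0016,0.002,0.021,0.1,-0.0016,0.002,0.021,0.1,-0.0016,0.002,0.019,0.1,0,0,0,0]

```text
t: 1.95
ee_pos: [0.4502, -0.3962, 0.0244]
ee_rot: [-3.126, -0.27, -0.008]
wrist_force: [-0.2, 0.2, -0.9]
grip_width: 1.001
```

```bash
python3 -c "
from h import *;from plant import *
plan(state(),(0.4485,-0.3925,0.023),9.8,n=3)"
```

```text
pos [ 0.4502 -0.3962  0.0244] yaw 9.9 tilt 0.4 d [-0.0017  0.0037 -0.0014] |d|/n 0.0014
[-0.0004, -0.0013, 0.0005, 0.03, -0.0004, -0.0013, 0.0005, 0.03, -0.0004, -0.0013, 0.0005, 0.03]
```

>>> step_arm:
  rows: [-0.001,-0.0035,0.001,0,0,0,0,0]

```text
t: 2.2
ee_pos: [0.4493, -0.3929, 0.024]
ee_rot: [-3.126, -0.271, -0.009]
wrist_force: [-0.4, -0.1, 0.0]
grip_width: 1.001
```

>>> step_arm:
  rows: [0,0,0,0,0,0,0,0,0,0,0,0]
  fingers: -1
  grip_force: 15

```text
t: 2.58
ee_pos: [0.4503, -0.3935, 0.0256]
ee_rot: [-3.128, -0.271, -0.012]
wrist_force: [1.0, 0.1, -0.5]
grip_width: 0.724
```

>>> step_arm:
  rows: [0,0,0,0,0,0,0,0]

```text
t: 2.82
ee_pos: [0.4504, -0.3937, 0.0258]
ee_rot: [-3.129, -0.271, -0.012]
wrist_force: [-0.8, 0.3, -1.2]
grip_width: 0.509
```

```bash
python3 -c "
from h import *;from plant import *
print(state()['grip_width']);plan(state(),(0.45,-0.3925,0.12),19,n=3)"
```

```text
0.5087370271909221
pos [ 0.4504 -0.3937  0.0258] yaw 9.9 tilt 0.5 d [-0.0004  0.0012  0.0942] |d|/n 0.0314
[0.0002, -0.0004, -0.0314, -3.03, 0.0002, -0.0004, -0.0314, -3.03, 0.0002, -0.0004, -0.0314, -3.03]
```

>>> step_arm:
  rows: [0,0,0,0]

```text
t: 2.95
ee_pos: [0.4504, -0.3937, 0.0257]
ee_rot: [-3.129, -0.271, -0.012]
wrist_force: [-0.2, 0.4, -0.4]
grip_width: 0.392
```

```bash
python3 look.py w3
```

```text
2.95 [ 0.96  0.65 -0.38  1.81  0.33  0.73 -0.99] [ 0.4504 -0.3937  0.0257] (np.float64(9.911011604821473), np.float64(0.45457513015243717)) 0.39187560613427763
```

View pics/w3.png

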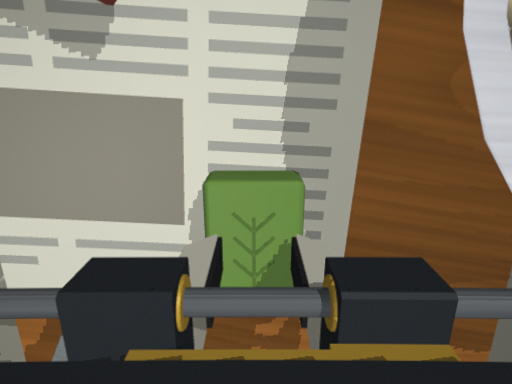

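```bash
python3 - <<'E'
from h import *
s,c=pickle.load(open("w.pkl","rb"));print(np.array(c["mount"]).round(4),c["vfov"],c["cx"],c["cy"],c["k1"])
M=Rn.from_rotvec(s["ee_rot"]).as_matrix()
for t in [(0,0,0),(0,.018,0),(0,-.018,0),(0,.018,.019),(0.0095,0.018,.019),(0,.018,-.02),(-.0095,.018,.019)]:
    print(t,proj(c,(s["ee_pos"]+M@np.array(t))[None]))
P=cloud(c)
for u,v in [(254,245),(215,260),(298,260),(215,310),(298,310),(254,210),(254,290),(240,200)]: print(u,v,P[v,u].round(4),(M.T@(P[v,u]-s["ee_pos"])).round(4))
E
```

```text
[[ 1.000e-03 -9.520e-01 -3.062e-01  8.430e-02]
 [ 1.000e+00  8.000e-04  9.000e-04 -0.000e+00]
 [-7.000e-04 -3.062e-01  9.520e-01 -1.680e-01]
 [ 0.000e+00  0.000e+00  0.000e+00  1.000e+00]] 60.38177068401131 256.37079406770005 194.62155857210598 0.02383096996435647
(0, 0, 0) [[256.0691022  245.89762157]]
(0, 0.018, 0) [[288.07046994 245.92847149]]
(0, -0.018, 0) [[224.06157235 245.88970364]]
(0, 0.018, 0.019) [[285.22881986 231.9390612 ]]
(0.0095, 0.018, 0.019) [[285.65690323 217.61574551]]
(0, 0.018, -0.02) [[291.73493459 263.95493211]]
(-0.0095, 0.018, 0.019) [[284.81507321 245.86878371]]
254 245 [ 0.452  -0.3922  0.0284] [ 0.0019 -0.0011 -0.0027]
215 260 [ 0.4572 -0.3737  0.0607] [ 0.0105 -0.0186 -0.0349]
298 260 [ 0.4638 -0.4106  0.0608] [ 0.0105  0.0189 -0.035 ]
215 310 [ 0.4748 -0.3782  0.1186] [ 0.0275 -0.0111 -0.0926]
298 310 [ 0.4789 -0.4002  0.1189] [ 0.0277  0.0112 -0.0929]
254 210 [ 0.4723 -0.3887  0.0285] [ 0.0225 -0.0011 -0.0026]
254 290 [ 0.4813 -0.3877  0.1164] [ 0.0322 -0.0006 -0.0904]
240 200 [ 0.4767 -0.3804  0.0289] [ 0.0283 -0.0085 -0.0029]
```

```bash
python3 - <<'E'
from h import *
from plant import *
s,c=pickle.load(open("w.pkl","rb"))
M=Rn.from_rotvec(s["ee_rot"]).as_matrix();P=cloud(c)
for v in range(225,275,4): print(v,[tuple((1000*(M.T@(P[v,u]-s["ee_pos"]))).round(0)) for u in (210,216,222,228)])
im=c["image"][160:340,180:330,::-1]
cv2.imwrite("pics/w3z.png",cv2.resize(im,None,fx=4,fy=3.3,interpolation=cv2.INTER_NEAREST))
print(state()["grip_width"])
E
```

```text
225 [(np.float64(14.0), np.float64(-25.0), np.float64(-3.0)), (np.float64(14.0), np.float64(-22.0), np.float64(-2.0)), (np.float64(14.0), np.float64(-18.0), np.float64(-3.0)), (np.float64(14.0), np.float64(-15.0), np.float64(-3.0))]
229 [(np.float64(11.0), np.float64(-25.0), np.float64(-2.0)), (np.float64(12.0), np.float64(-22.0), np.float64(-3.0)), (np.float64(11.0), np.float64(-19.0), np.float64(-2.0)), (np.float64(11.0), np.float64(-15.0), np.float64(-2.0))]
233 [(np.float64(9.0), np.float64(-25.0), np.float64(-2.0)), (np.float64(9.0), np.float64(-22.0), np.float64(-3.0)), (np.float64(9.0), np.float64(-19.0), np.float64(-2.0)), (np.float64(9.0), np.float64(-15.0), np.float64(-2.0))]
237 [(np.float64(12.0), np.float64(-24.0), np.float64(-13.0)), (np.float64(12.0), np.float64(-21.0), np.float64(-13.0)), (np.float64(7.0), np.float64(-19.0), np.float64(-3.0)), (np.float64(6.0), np.float64(-16.0), np.float64(-1.0))]
241 [(np.float64(12.0), np.float64(-23.0), np.float64(-18.0)), (np.float64(11.0), np.float64(-20.0), np.float64(-17.0)), (np.float64(4.0), np.float64(-19.0), np.float64(-2.
[... 1263 characters left out ...]
float64(-20.0), np.float64(-39.0)), (np.float64(9.0), np.float64(-18.0), np.float64(-36.0)), (np.float64(-5.0), np.float64(-18.0), np.float64(-13.0)), (np.float64(-11.0), np.float64(-16.0), np.float64(-2.0))]
269 [(np.float64(10.0), np.float64(-20.0), np.float64(-41.0)), (np.float64(7.0), np.float64(-18.0), np.float64(-37.0)), (np.float64(-6.0), np.float64(-18.0), np.float64(-15.0)), (np.float64(-13.0), np.float64(-16.0), np.float64(-3.0))]
273 [(np.float64(11.0), np.float64(-19.0), np.float64(-46.0)), (np.float64(5.0), np.float64(-18.0), np.float64(-37.0)), (np.float64(-9.0), np.float64(-18.0), np.float64(-14.0)), (np.float64(-16.0), np.float64(-16.0), np.float64(-3.0))]
0.35250910616090037
```

View pics/w3z.png

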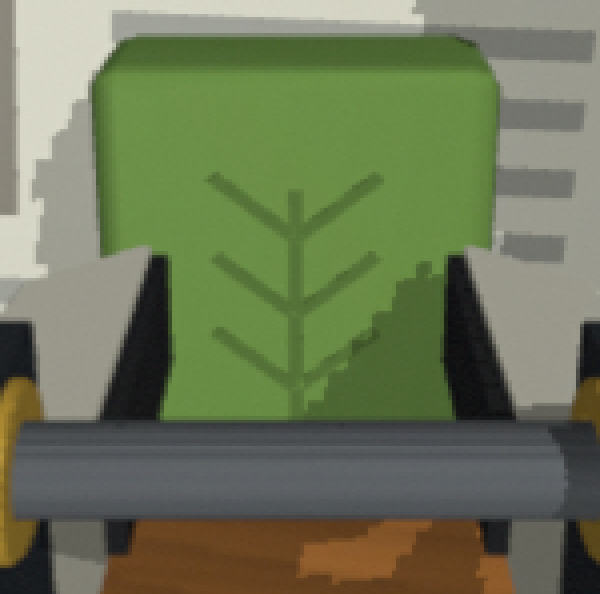

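>>> step_arm:
  rows: [0,0,0,0]

```text
t: 3.12
ee_pos: [0.4504, -0.3936, 0.0257]
ee_rot: [-3.129, -0.271, -0.012]
wrist_force: [-0.7, -0.2, -0.1]
grip_width: 0.243
```

```bash
python3 look.py w4; python3 - <<'E'
from h import *
s,c=pickle.load(open("w.pkl","rb"))
im=c["image"][160:340,150:360,::-1]
cv2.imwrite("pics/w4z.png",cv2.resize(im,None,fx=3,fy=3,interpolation=cv2.INTER_NEAREST))
E
```

```text
3.125 [ 0.96  0.65 -0.38  1.81  0.33  0.73 -0.99] [ 0.4504 -0.3936  0.0257] (np.float64(9.916245984032209), np.float64(0.4529659150520206)) 0.24344477372354792
```

View pics/w4z.png

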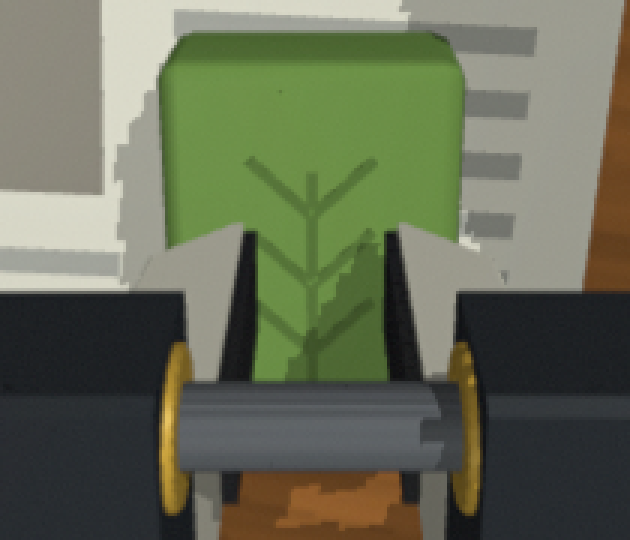

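>>> step_arm:
  rows: [0,0,-0.05,0,0,0,-0.03,0,0,0,0,0,0,0,0,0]
  fingers: 1

```text
t: 3.68
ee_pos: [0.4487, -0.393, 0.1059]
ee_rot: [-3.126, -0.271, -0.009]
wrist_force: [0.2, 0.3, 0.0]
grip_width: 0.585
```

```bash
python3 look.py w5; python3 - <<'E'
from h import *
s,c=pickle.load(open("w.pkl","rb"))
M=Rn.from_rotvec(s["ee_rot"]).as_matrix();P=cloud(c)
T=(P-s["ee_pos"])@M*1000
for v in range(215,350,6): print(v,[tuple(T[v,u].round(0).astype(int).tolist()) for u in (110,125,140,150,160,170,180,190,200,210)])
im=c["image"][160:384,50:450,::-1]
cv2.imwrite("pics/w5z.png",cv2.resize(im,None,fx=2,fy=2,interpolation=cv2.INTER_NEAREST))
E
```

```text
3.675 [ 1.    0.54 -0.43  1.78  0.27  0.88 -0.94] [ 0.4487 -0.393   0.1059] (np.float64(9.913124149311006), np.float64(0.38611831739101155)) 0.5849016421122136
215 [(-23, -129, 105), (-23, -116, 106), (-23, -103, 105), (-23, -94, 106), (-22, -85, 105), (-22, -76, 104), (-23, -68, 106), (-22, -58, 104), (-22, -50, 105), (-22, -41, 104)]
221 [(-28, -130, 105), (-28, -116, 104), (-28, -103, 104), (-28, -95, 106), (-28, -86, 105), (-28, -77, 105), (-28, -68, 104), (-28, -59, 105), (-28, -50, 104), (-29, -41, 106)]
227 [(-34, -131, 106), (-34, -117, 105), (-34, -104, 105), (-33, -94, 104), (-34, -86, 105), (-34, -77, 105), (-34, -68, 104), (-34, -59, 106), (-34, -50, 106), (-34, -41, 104)]
233 [(-40, -131, 105), (-40, -118, 105), (-40, -105, 105), (-40, -96, 106), (-40, -86, 105), (-39, -77, 104), (-40, -68, 104), (-40, -60, 105), (-39, -50, 104), (-40, -42, 106)]
239 [(-46, -132, 106), (-46, -119, 105), (-46, -105, 105), (-46, -96, 105), (-46, -87, 105), (-46, -78, 105), (-45, -69, 104), (12, -33, -17), (11, -29, -14), (-46, -42, 105)]
245 [(-52, -133, 106), (-53, -120, 107), (-52, -106,
[... 2264 characters left out ...]
, (-137, -45, 105)]
329 [(28, -36, -101), (28, -32, -100), (27, -29, -99), (23, -28, -94), (14, -29, -84), (6, -29, -75), (-4, -29, -62), (-141, -65, 102), (-144, -56, 105), (-143, -46, 104)]
335 [(25, -37, -99), (25, -33, -99), (25, -29, -100), (20, -29, -93), (13, -29, -85), (5, -29, -76), (-6, -29, -63), (-144, -64, 97), (-151, -56, 105), (-152, -46, 106)]
341 [(23, -37, -99), (23, -33, -99), (23, -30, -99), (18, -29, -93), (11, -29, -85), (2, -29, -76), (-8, -29, -65), (-158, -66, 104), (-149, -54, 95), (-158, -46, 105)]
347 [(22, -37, -99), (21, -33, -99), (21, -30, -99), (15, -30, -92), (9, -29, -86), (0, -29, -76), (-163, -76, 103), (-166, -67, 105), (-166, -57, 105), (-154, -44, 92)]
```

View pics/w5z.png

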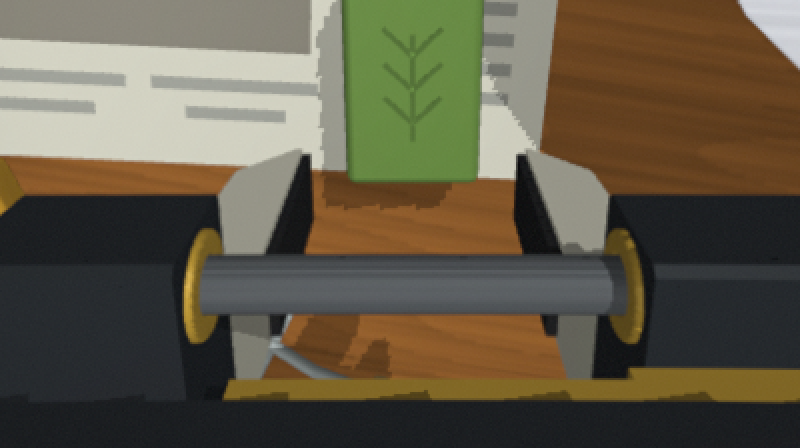

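>>> step_arm:
  rows: [0,0,0.045,0,0,0,0.04,0,0,0,0.005,0,0,0,0,0]

```text
t: 4.22
ee_pos: [0.4483, -0.3917, 0.0112]
ee_rot: [-3.124, -0.271, -0.006]
wrist_force: [-0.2, 0.0, 0.5]
grip_width: 0.998
```

```bash
python3 look.py w6;python3 -c "
from h import *;from plant import *
plan(state(),(0.4485,-0.3925,-0.009),9.9,n=2)"
```

```text
4.225 [ 0.96  0.67 -0.37  1.82  0.34  0.72 -1.  ] [ 0.4483 -0.3917  0.0112] (np.float64(9.92870126593201), np.float64(0.41126151970760655)) 0.9975304410963604
pos [ 0.4482 -0.3918  0.0115] yaw 9.9 tilt 0.4 d [ 0.0003 -0.0007 -0.0205] |d|/n 0.0102
[0.0, 0.0004, 0.0102, 0.01, 0.0, 0.0004, 0.0102, 0.01]
```

View pics/w6.png

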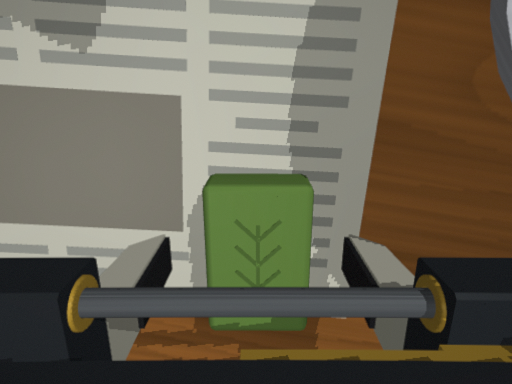

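>>> step_arm:
  rows: [0,0.0004,0.012,0,0,0.0004,0.008,0,0,0,0,0]

```text
t: 4.65
ee_pos: [0.4501, -0.3941, -0.007]
ee_rot: [-3.127, -0.271, -0.011]
wrist_force: [0.3, 0.1, -0.5]
grip_width: 1.001
```

>>> step_arm:
  rows: [-0.001,-0.001,0.002,0,0,0,0,0,0,0,0,0,0,0,0,0,0,0,0,0]
  fingers: -1
  grip_force: 15

```text
t: 5.28
ee_pos: [0.4494, -0.3936, -0.0083]
ee_rot: [-3.128, -0.271, -0.012]
wrist_force: [0.6, 1.0, -0.6]
grip_width: 0.592
```

```bash
python3 look.py w7;python3 -c "
from h import *;from plant import *
plan(state(),(0.4485,-0.3925,0.08),19,n=4)"
```

```text
5.275 [ 0.95  0.7  -0.36  1.82  0.36  0.68 -1.01] [ 0.4494 -0.3936 -0.0083] (np.float64(9.904870790877649), np.float64(0.44478909316774456)) 0.5917616316424016
pos [ 0.4494 -0.3936 -0.0083] yaw 9.9 tilt 0.4 d [-0.0009  0.0011  0.0883] |d|/n 0.0221
[-0.0, -0.0003, -0.0221, -2.27, -0.0, -0.0003, -0.0221, -2.27, 0.0, -0.0003, -0.0221, -2.27, 0.0, -0.0003, -0.0221, -2.27]
```

View pics/w7.png

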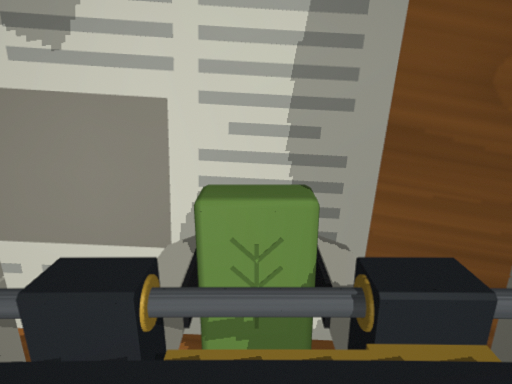

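>>> step_arm:
  rows: [0,0,-0.04,-2.2,0,0,-0.05,-2.2,0,0,-0.05,-2.2,0,0,-0.02,-2.2]

```text
t: 5.82
ee_pos: [0.4462, -0.3922, 0.1528]
ee_rot: [-3.092, -0.518, -0.005]
wrist_force: [-0.3, -0.2, -1.0]
grip_width: 0.598
```

```bash
python3 -c "
from h import *;from plant import *
print(state()['grip_width']);plan(state(),(0.41,-0.092,0.15),19,n=5)"
```

```text
0.5975885032732103
pos [ 0.4462 -0.3922  0.1528] yaw 19.0 tilt 0.4 d [-0.0362  0.3002 -0.0028] |d|/n 0.0605
[0.0127, -0.0591, 0.001, 0.0, 0.0127, -0.0591, 0.001, 0.0, 0.0127, -0.0591, 0.001, 0.0, 0.0127, -0.0591, 0.001, 0.0, 0.0127, -0.0591, 0.001, 0.0]
```

>>> step_arm:
  rows: [0.0127,-0.059,0.001,0,0.0127,-0.059,0.001,0,0.0127,-0.059,0.001,0,0.0127,-0.059,0.001,0,0.0127,-0.055,0.001,0]

```text
t: 6.45
ee_pos: [0.4132, -0.0951, 0.1514]
ee_rot: [3.099, 0.503, 0.015]
wrist_force: [1.9, 1.3, -1.0]
grip_width: 0.594
```

>>> step_arm:
  rows: [0,0,0,0,0,0,0,0]

```text
t: 6.7
ee_pos: [0.4124, -0.0914, 0.1517]
ee_rot: [3.096, 0.516, 0.015]
wrist_force: [0.0, 0.2, -1.6]
grip_width: 0.595
```

```bash
python3 look.py w8
```

```text
6.7 [ 0.77  0.2  -0.67  2.16  0.17  0.83 -1.24] [ 0.4124 -0.0914  0.1517] (np.float64(18.923382445519245), np.float64(0.5470988603738707)) 0.5950019591550534
```

View pics/w8.png

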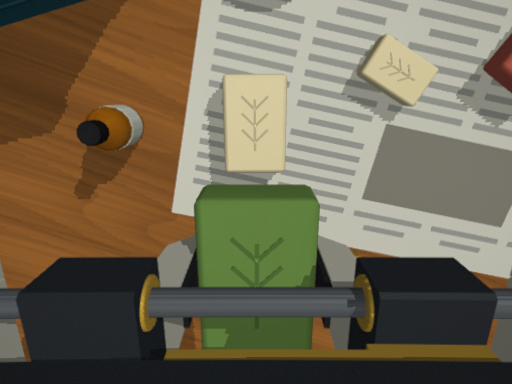

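```bash
cat > held.py <<'E'
import sys
from h import *
s,c=pickle.load(open("w.pkl","rb"))
M=Rn.from_rotvec(s["ee_rot"]).as_matrix();P=cloud(c);T=(P-s["ee_pos"])@M*1000
for u in map(int,sys.argv[1].split(",")): 
    print(u,[(v,*T[v,u].round(1).tolist()) for v in (183,185,187,189,191,193,195,200,220,240)])
m=(abs(T[...,2])<60)
for v in (205,215,230):
    row=[u for u in range(150,360) if -60<T[v,u,2]<-20+0 or abs(T[v,u,2])<45]
    print(v,row[:1],row[-1:],T[v,row[0]].round(1),T[v,row[-1]].round(1))
E
python3 held.py 230,280; python3 meas.py 240 110
```

```text
230 [(183, -5.8, -26.0, 150.1), (185, 39.6, -12.6, -13.8), (187, 40.2, -12.1, -19.2), (189, 40.2, -11.9, -22.4), (191, 40.1, -11.7, -25.3), (193, 39.9, -11.5, -27.7), (195, 39.8, -11.3, -30.1), (200, 39.1, -11.0, -35.0), (220, 30.8, -11.0, -37.1), (240, 20.9, -11.3, -35.9)]
280 [(183, -5.9, 24.1, 150.5), (185, 39.7, 11.7, -13.9), (187, 39.7, 11.5, -17.4), (189, 40.0, 11.2, -21.6), (191, 40.0, 11.0, -24.7), (193, 39.7, 10.8, -27.0), (195, 39.7, 10.6, -29.9), (200, 39.2, 10.3, -35.1), (220, 30.4, 10.4, -36.1), (240, 21.0, 10.6, -36.2)]
205 [194] [319] [ 36.4 -26.7 -33.7] [ 36.1  27.5 -32.7]
215 [195] [318] [ 31.9 -26.4 -33.9] [ 32.   27.  -34.1]
230 [195] [318] [ 24.2 -27.1 -32.6] [ 24.1  27.8 -32.4]
z 0.0282 plane rect [464.1 -72.8] [83.4 54.2] a19.1 mean [466.1 -72.1] pca a 19.0 pca size [54.1 83. ] depth mean [466.2 -72.   29.2]
```

```bash
cat > ext.py <<'E'
import sys
from h import *
# extents of block around (x,y) with long axis yaw; points with z in range
s,c=pickle.load(open(sys.argv[5] if len(sys.argv)>5 else "w.pkl","rb")); P=cloud(c).reshape(-1,3)
x,y,a,zt=map(float,sys.argv[1:5]); 
for it in range(2):
    r=np.radians(a); ex=np.array([np.cos(r),np.sin(r)]); ey=np.array([-ex[1],ex[0]])
    q=P[:,:2]-[x,y]; L=q@ex*1000; W=q@ey*1000
    k=(abs(L)<60)&(abs(W)<42)&(P[:,2]>zt-0.014)&(P[:,2]<zt+.008)
    l=L[k];w=W[k]
    ce=[];
    # width edges by slices of L
    mid=[];loc=[]
    for L0 in range(-36,37,6):
        t=w[abs(l-L0)<3]
        if len(t)>8: mid.append((np.percentile(t,1.5)+np.percentile(t,98.5))/2);loc.append(L0)
    sl=np.polyfit(loc,mid,1)
    lo,hi,wlo,whi=[],[],[],[]
    for W0 in range(-20,21,5):
        t=l[abs(w-W0)<2.5]; lo.append(t.min());hi.append(t.max())
    for L0 in range(-30,31,5):
        t=w[abs(l-L0)<2.5]; wlo.append(t.min());whi.append(t.max())
    A,B,C,D=map(np.median,(lo,hi,wlo,whi))
    print("L",A.round(1),B.round(1),"W",C.round(1),D.round(1),"da %.1f"%np.degrees(np.arctan(sl[0])),"a %.1f"%a,"center",((np.array([x,y])+ex*(A+B)/2000+ey*(C+D)/2000)*1000).round(1))
    a+=np.degrees(np.arctan(sl[0]))
E
python3 ext.py .465 -.0725 19 .028
```

```text
L -42.2 40.9 W -27.1 27.1 da 0.2 a 19.0 center [464.4 -72.7]
L -42.2 40.9 W -27.1 27.0 da 0.0 a 19.2 center [464.4 -72.8]
```

```bash
python3 -c "
from h import *;from plant import *
plan(state(),(0.467,-0.0718,0.06),19.1,n=5)"
```

```text
pos [ 0.4123 -0.0912  0.1516] yaw 18.9 tilt 0.5 d [ 0.0547  0.0194 -0.0916] |d|/n 0.0217
[0.0114, -0.0002, 0.0184, -0.04, 0.0114, -0.0002, 0.0184, -0.04, 0.0114, -0.0002, 0.0184, -0.04, 0.0114, -0.0002, 0.0184, -0.04, 0.0114, -0.0002, 0.0184, -0.04]
```

>>> step_arm:
  rows: [0.02,0,0.005,0,0.02,0,0.02,0,0.016,0,0.03,0,0,0,0.03,0,0,0,0,0]

```text
t: 7.38
ee_pos: [0.4697, -0.0825, 0.0642]
ee_rot: [3.099, 0.49, 0.015]
wrist_force: [-0.8, 0.2, -1.3]
grip_width: 0.597
```

```bash
python3 -c "
from h import *;from plant import *
plan(state(),(0.467,-0.0718,0.0215),19.1,n=2)"
```

```text
pos [ 0.4697 -0.0825  0.0642] yaw 18.0 tilt 0.6 d [-0.0027  0.0107 -0.0427] |d|/n 0.0221
[0.0002, -0.0056, 0.0213, -0.56, 0.0002, -0.0056, 0.0213, -0.56]
```

>>> step_arm:
  rows: [0.0004,-0.011,0.012,-1.1,0,0,0.012,0,0,0,0,0]

```text
t: 7.75
ee_pos: [0.4681, -0.0731, 0.0405]
ee_rot: [3.093, 0.517, 0.019]
wrist_force: [-0.1, 0.6, -0.8]
grip_width: 0.6
```

```bash
python3 -c "
from h import *;from plant import *
plan(state(),(0.467,-0.0718,0.0215),19.1,n=2)"
```

```text
pos [ 0.4681 -0.0731  0.0405] yaw 19.0 tilt 0.8 d [-0.0011  0.0013 -0.019 ] |d|/n 0.0095
[-0.0004, -0.0008, 0.0095, -0.06, -0.0004, -0.0008, 0.0095, -0.06]
```

>>> step_arm:
  rows: [-0.0006,-0.0014,0.009,0,0,0,0.009,0,0,0,0.001,0]

```text
t: 8.12
ee_pos: [0.4681, -0.0724, 0.0212]
ee_rot: [3.092, 0.516, 0.022]
wrist_force: [-0.6, 0.5, -0.4]
grip_width: 0.598
```

```bash
python3 look.py w9; python3 held.py 230; python3 -c "
from h import *;from plant import *
plan(state(),(0.467,-0.0718,0.0205),19.1,n=2)"
```

```text
8.125 [ 0.53  0.52 -0.52  2.13  0.47  0.59 -1.56] [ 0.4681 -0.0724  0.0212] (np.float64(18.96817411993865), np.float64(0.8878241824197052)) 0.59845174387697
230 [(183, 37.6, -13.4, -2.9), (185, 39.8, -12.5, -14.4), (187, 39.5, -12.3, -16.8), (189, 39.8, -12.0, -21.0), (191, 39.4, -11.9, -22.9), (193, 40.3, -11.4, -28.7), (195, 39.9, -11.3, -30.6), (200, 38.9, -11.0, -34.4), (220, 30.6, -11.1, -36.6), (240, 21.3, -11.2, -36.8)]
205 [150] [359] [ 17.1 -63.9  20.3] [16.9 62.6 21.1]
215 [150] [359] [ 10.6 -64.6  20.5] [10.5 63.1 20.8]
230 [150] [359] [  1.4 -64.9  18.7] [-0.  64.5 22.1]
pos [ 0.4682 -0.0723  0.0213] yaw 19.0 tilt 0.9 d [-0.0012  0.0005 -0.0008] |d|/n 0.0008
[-0.0005, -0.0005, 0.0004, -0.06, -0.0005, -0.0005, 0.0004, -0.06]
```

View pics/w9.png

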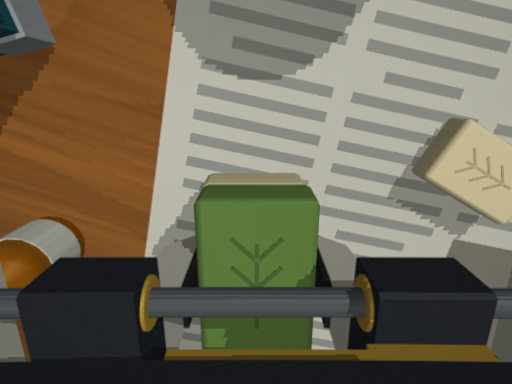

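>>> step_arm:
  rows: [-0.001,-0.0006,0.0015,0,0,0,0.0005,0]

```text
t: 8.43
ee_pos: [0.4676, -0.0721, 0.0198]
ee_rot: [3.091, 0.516, 0.023]
wrist_force: [-2.1, 0.5, 7.4]
grip_width: 0.596
```

>>> step_arm:
  rows: [0,0,0,0,0,0,0,0]
  fingers: 1

```text
t: 8.68
ee_pos: [0.468, -0.0722, 0.0202]
ee_rot: [3.091, 0.516, 0.024]
wrist_force: [-0.4, -1.3, -0.6]
grip_width: 0.769
```

>>> step_arm:
  rows: [0,0,0,0,0,0,-0.03,0,0,0,-0.05,0,-0.03,0,-0.03,0]

```text
t: 9.18
ee_pos: [0.4376, -0.0801, 0.1307]
ee_rot: [3.094, 0.521, 0.02]
wrist_force: [-0.4, -0.9, 1.3]
grip_width: 0.997
```

```bash
python3 look.py w10;  python3 -c "
from h import *;from plant import *
plan(state(),(0.40,-0.095,0.16),19.1,n=2)"
```

```text
9.175 [ 0.72  0.28 -0.68  2.13  0.25  0.79 -1.35] [ 0.4376 -0.0801  0.1307] (np.float64(19.106337868484918), np.float64(0.7844920981842688)) 0.9965029409406699
pos [ 0.4331 -0.0821  0.132 ] yaw 19.0 tilt 0.6 d [-0.0331 -0.0129  0.028 ] |d|/n 0.0226
[-0.0176, 0.0008, -0.0141, -0.04, -0.0176, 0.0008, -0.0141, -0.04]
```

View pics/w10.png

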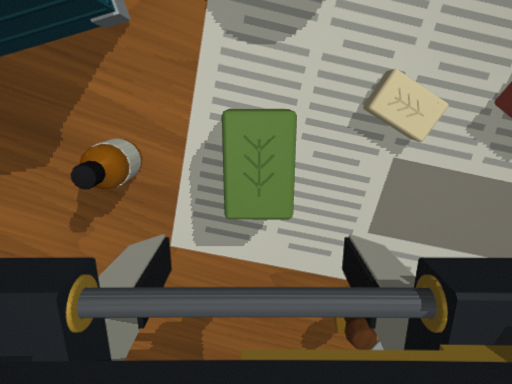

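Green lies squarely on cream (green spans 223–297 × 108–220, cream hidden). Measure it and fetch rose.

```bash
python3 ext.py .465 -.0725 19 .056; python3 -c "
from h import *;from plant import *
plan(state(),(0.56,-0.270,0.15),-14.3,n=5)"
```

```text
L -41.2 42.1 W -28.0 26.4 da 0.0 a 19.0 center [465.7 -73.1]
L -41.2 42.1 W -28.0 26.4 da -0.0 a 19.0 center [465.7 -73.1]
pos [ 0.4331 -0.0821  0.132 ] yaw 19.0 tilt 0.6 d [ 0.1269 -0.1879  0.018 ] |d|/n 0.0455
[0.0118, 0.0438, -0.0032, 6.66, 0.0168, 0.0422, -0.0032, 6.66, 0.0216, 0.0399, -0.0032, 6.66, 0.026, 0.0372, -0.0032, 6.66, 0.0302, 0.0339, -0.0032, 6.66]
```

>>> step_arm:
  rows: [0.012,0.044,-0.003,6.7,0.017,0.042,-0.003,6.7,0.022,0.04,-0.003,6.7,0.026,0.037,-0.003,6.7,0.03,0.034,-0.003,6.7]

```text
t: 9.85
ee_pos: [0.5603, -0.2743, 0.151]
ee_rot: [3.106, -0.417, 0.017]
wrist_force: [0.1, 0.1, 0.2]
grip_width: 0.996
```

>>> step_arm:
  rows: [0,0,0,0]

```text
t: 9.98
ee_pos: [0.5612, -0.2785, 0.1506]
ee_rot: [3.103, -0.426, 0.018]
wrist_force: [-0.8, -0.3, -0.7]
grip_width: 1.0
```

```bash
python3 look.py w11;python3 ext.py .608 -.285 -14.3 .028
```

```text
9.975 [ 0.74  0.52 -0.44  1.69  0.27  0.98 -1.64] [ 0.5612 -0.2785  0.1506] (np.float64(-15.620085575195029), np.float64(0.8568651983458845)) 1.0001827045575509
L -42.1 41.2 W -28.0 25.8 da -0.8 a -14.3 center [ 607.3 -286. ]
L -41.9 41.0 W -28.2 25.8 da 0.3 a -15.1 center [ 607.2 -286. ]
```

View pics/w11.png

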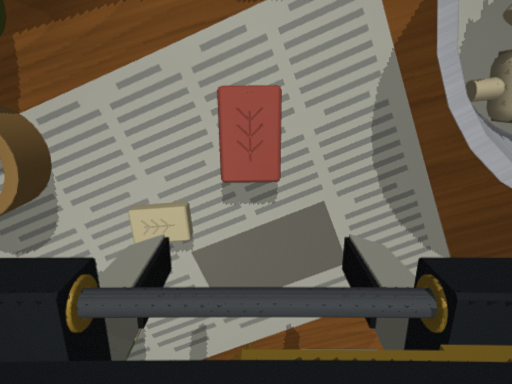

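```bash
python3 -c "
from h import *;from plant import *
plan(state(),(0.6073,-0.286,0.045),-14.9,n=4)"
```

```text
pos [ 0.5603 -0.2759  0.1502] yaw -15.4 tilt 0.7 d [ 0.047  -0.0101 -0.1052] |d|/n 0.0289
[0.0117, -0.0009, 0.0264, -0.13, 0.0117, -0.0008, 0.0264, -0.13, 0.0117, -0.0008, 0.0264, -0.13, 0.0117, -0.0008, 0.0264, -0.13]
```

>>> step_arm:
  rows: [0.016,-0.0008,0.02,-0.1,0.016,-0.0008,0.026,-0.1,0.015,-0.0008,0.03,-0.1,0,0,0.027,0,0,0,0,0]

```text
t: 10.65
ee_pos: [0.6057, -0.2793, 0.0438]
ee_rot: [3.113, -0.397, 0.009]
wrist_force: [-0.4, -0.4, -0.5]
grip_width: 0.998
```

```bash
python3 -c "
from h import *;from plant import *
plan(state(),(0.6073,-0.286,-0.0085),-14.9,n=3)"
```

```text
pos [ 0.6057 -0.2793  0.0438] yaw -14.5 tilt 0.4 d [ 0.0016 -0.0067 -0.0523] |d|/n 0.0176
[0.001, 0.002, 0.0175, 0.12, 0.001, 0.002, 0.0175, 0.12, 0.001, 0.002, 0.0175, 0.12]
```

>>> step_arm:
  rows: [0.001,0.003,0.02,0.3,0.001,0.002,0.018,0,0.001,0.001,0.012,0,0,0,0,0]

```text
t: 11.15
ee_pos: [0.6082, -0.2861, -0.007]
ee_rot: [3.111, -0.403, 0.012]
wrist_force: [0.1, 0.1, -0.9]
grip_width: 1.003
```

```bash
python3 -c "
from h import *;from plant import *
plan(state(),(0.6073,-0.286,-0.0085),-14.9,n=1)"
```

```text
pos [ 0.6082 -0.2861 -0.007 ] yaw -14.8 tilt 0.5 d [-0.0009  0.0001 -0.0015] |d|/n 0.0017
[-0.0009, 0.0001, 0.0015, 0.13]
```

>>> step_arm:
  rows: [-0.001,0,0.0015,0,0,0,0,0,0,0,0,0,0,0,0,0,0,0,0,0]
  fingers: -1

```text
t: 11.78
ee_pos: [0.6085, -0.2863, -0.0067]
ee_rot: [3.11, -0.403, 0.017]
wrist_force: [-1.2, 0.5, -0.9]
grip_width: 0.595
```

>>> step_arm:
  rows: [0,0,-0.035,0,0,0,-0.05,0,0,0,-0.05,0,0,0,-0.03,0]

```text
t: 12.28
ee_pos: [0.6035, -0.2839, 0.158]
ee_rot: [3.114, -0.403, 0.003]
wrist_force: [0.5, -0.7, -0.3]
grip_width: 0.6
```

```bash
python3 -c "
from h import *;from plant import *
print(state()['grip_width']);plan(state(),(0.405,-0.094,0.165),19.1,n=5)"
```

```text
0.5998374964961041
pos [ 0.6035 -0.2839  0.158 ] yaw -14.7 tilt 0.1 d [-0.1985  0.1899  0.007 ] |d|/n 0.0550
[-0.0481, -0.0266, -0.0015, -6.77, -0.0446, -0.0321, -0.0015, -6.77, -0.0405, -0.0371, -0.0015, -6.77, -0.0358, -0.0416, -0.0015, -6.77, -0.0307, -0.0456, -0.0015, -6.77]
```

>>> step_arm:
  rows: [-0.048,-0.027,-0.0015,-6.8,-0.045,-0.032,-0.0015,-6.8,-0.041,-0.037,-0.0015,-6.8,-0.036,-0.041,-0.0015,-6.8,-0.03,-0.044,-0.0015,-6.8]

```text
t: 12.9
ee_pos: [0.4033, -0.0956, 0.1667]
ee_rot: [3.084, 0.546, 0.016]
wrist_force: [0.3, 1.3, 0.8]
grip_width: 0.598
```

>>> step_arm:
  rows: [0,0,0,0,0,0,0,0]

```text
t: 13.15
ee_pos: [0.4, -0.094, 0.1667]
ee_rot: [3.08, 0.552, 0.012]
wrist_force: [0.2, -0.3, -1.6]
grip_width: 0.601
```

```bash
python3 look.py w12; python3 held.py 230,280;python3 ext.py .465 -.0725 19 .056
```

```text
13.15 [ 0.83  0.15 -0.71  2.17  0.14  0.85 -1.19] [ 0.4    -0.094   0.1667] (np.float64(20.314663123871895), np.float64(0.836918361130338)) 0.600858308360705
230 [(183, 41.3, -12.3, -16.1), (185, 41.1, -12.1, -18.9), (187, 41.1, -11.9, -22.1), (189, 41.4, -11.6, -26.3), (191, 40.9, -11.5, -27.8), (193, 41.1, -11.2, -31.5), (195, 40.4, -11.1, -32.2), (200, 38.8, -11.0, -34.1), (220, 29.7, -11.2, -34.4), (240, 20.4, -11.4, -35.0)]
280 [(183, 41.2, 11.6, -15.8), (185, 40.5, 11.5, -16.9), (187, 41.1, 11.2, -22.3), (189, 41.3, 10.9, -26.0), (191, 41.2, 10.7, -28.8), (193, 40.9, 10.6, -30.8), (195, 40.1, 10.6, -31.1), (200, 38.8, 10.4, -33.9), (220, 29.7, 10.6, -34.4), (240, 20.2, 10.8, -34.6)]
205 [195] [319] [ 35.8 -26.5 -32. ] [ 35.3  27.9 -30.5]
215 [195] [318] [ 31.  -26.8 -31.7] [ 31.   27.6 -31.6]
230 [196] [317] [ 23.5 -26.9 -31.2] [ 24.1  27.4 -32.4]
L -42.1 41.6 W -28.1 26.5 da -0.2 a 19.0 center [465.  -73.4]
L -42.1 41.6 W -28.1 26.5 da -0.1 a 18.8 center [465.  -73.4]
```

View pics/w12.png

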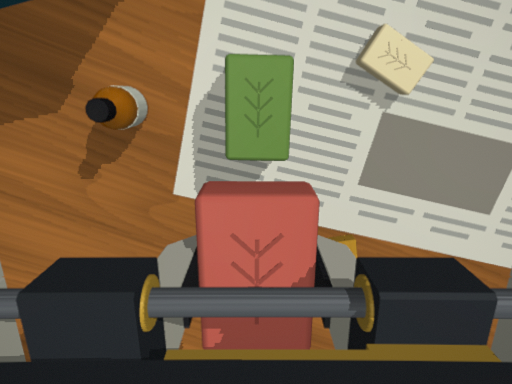

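```bash
python3 -c "
from h import *;from plant import *
plan(state(),(0.466,-0.0726,0.09),19.1,n=4)"
```

```text
pos [ 0.3997 -0.0938  0.1665] yaw 20.3 tilt 0.8 d [ 0.0663  0.0212 -0.0765] |d|/n 0.0259
[0.0173, 0.0006, 0.0192, 0.3, 0.0173, 0.0005, 0.0192, 0.3, 0.0173, 0.0004, 0.0192, 0.3, 0.0173, 0.0003, 0.0192, 0.3]
```

>>> step_arm:
  rows: [0.023,0.0007,0.005,0.3,0.023,0.0007,0.02,0.3,0.023,0.0007,0.028,0.3,0,0,0.024,0.3,0,0,0,0]

```text
t: 13.82
ee_pos: [0.4738, -0.0768, 0.0873]
ee_rot: [3.09, 0.502, 0.016]
wrist_force: [-0.6, -0.9, -1.0]
grip_width: 0.596
```

```bash
python3 -c "
from h import *;from plant import *
plan(state(),(0.466,-0.0726,0.07),19.1,n=2)"
```

```text
pos [ 0.4738 -0.0768  0.0873] yaw 18.5 tilt 0.9 d [-0.0078  0.0042 -0.0173] |d|/n 0.0097
[-0.0031, -0.0033, 0.0086, -0.32, -0.0031, -0.0033, 0.0086, -0.32]
```

>>> step_arm:
  rows: [-0.006,-0.0065,0.008,-0.6,0,0,0.008,0,0,0,0,0]

```text
t: 14.2
ee_pos: [0.4672, -0.0733, 0.0716]
ee_rot: [3.086, 0.516, 0.019]
wrist_force: [0.1, -0.2, -0.5]
grip_width: 0.598
```

```bash
python3 -c "
from h import *;from plant import *
plan(state(),(0.466,-0.0726,0.0505),19.1,n=2)"
```

```text
pos [ 0.4672 -0.0733  0.0716] yaw 19.0 tilt 1.0 d [-0.0012  0.0007 -0.0211] |d|/n 0.0106
[-0.0005, -0.0007, 0.0105, -0.05, -0.0005, -0.0007, 0.0105, -0.05]
```

>>> step_arm:
  rows: [-0.001,-0.001,0.01,0,0,0,0.01,0,0,0,0.0005,0,0,0,0,0]

```text
t: 14.7
ee_pos: [0.4668, -0.0734, 0.0504]
ee_rot: [3.085, 0.515, 0.021]
wrist_force: [0.4, 0.1, -1.4]
grip_width: 0.598
```

```bash
python3 look.py w13; python3 -c "
from h import *;from plant import *
plan(state(),(0.466,-0.0726,0.0495),19.1,n=2)"
```

```text
14.7 [ 0.59  0.47 -0.59  2.12  0.45  0.65 -1.55] [ 0.4668 -0.0734  0.0504] (np.float64(18.970045609570214), np.float64(1.097992288578244)) 0.5981883190029984
pos [ 0.4667 -0.0734  0.0505] yaw 19.0 tilt 1.1 d [-0.0007  0.0008 -0.001 ] |d|/n 0.0007
[-0.0002, -0.0005, 0.0005, -0.07, -0.0002, -0.0005, 0.0005, -0.07]
```

View pics/w13.png

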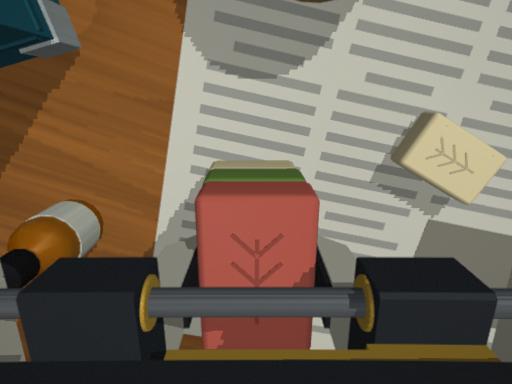

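Rose hangs aligned above green and cream. Lower the last millimetre and release.

>>> step_arm:
  rows: [-0.0005,-0.001,0.001,0,0,0,0.0005,0]

```text
t: 15.0
ee_pos: [0.4662, -0.0726, 0.0494]
ee_rot: [3.085, 0.515, 0.022]
wrist_force: [-2.9, -0.4, 6.9]
grip_width: 0.593
```

>>> step_arm:
  rows: [0,0,0,0,0,0,0,0,0,0,0,0]
  fingers: 1

```text
t: 15.38
ee_pos: [0.4669, -0.0726, 0.0499]
ee_rot: [3.084, 0.515, 0.024]
wrist_force: [0.4, -0.1, -0.2]
grip_width: 0.874
```

>>> step_arm:
  rows: [0,0,-0.03,0,0,0,-0.05,0,-0.04,0,-0.03,0,-0.03,0,0,0,0,0,0,0]

```text
t: 16.0
ee_pos: [0.3979, -0.0946, 0.1621]
ee_rot: [3.084, 0.516, 0.024]
wrist_force: [0.4, 0.5, -0.5]
grip_width: 0.998
```

```bash
python3 look.py w14; python3 ext.py .465 -.0725 19 .084
```

```text
16.0 [ 0.86  0.15 -0.75  2.18  0.15  0.83 -1.22] [ 0.3979 -0.0946  0.1621] (np.float64(19.018804534189666), np.float64(1.2247333369591786)) 0.9983348727063125
L -42.2 41.8 W -27.6 26.6 da -0.2 a 19.0 center [465. -73.]
L -42.2 41.8 W -27.6 26.7 da -0.0 a 18.8 center [465. -73.]
```

View pics/w14.png

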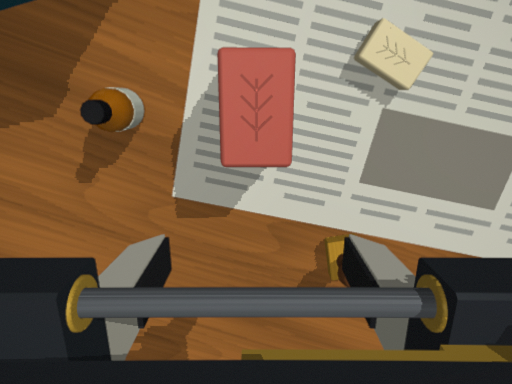

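```bash
python3 -c "
from h import *;from plant import *
plan(state(),(0.464,0.215,0.30),125,n=11,half=False)"
```

```text
pos [ 0.3995 -0.0942  0.1624] yaw 19.1 tilt 1.3 d [0.0645 0.3092 0.1376] |d|/n 0.0313
[0.0149, -0.0244, -0.0127, -9.63, 0.0188, -0.0216, -0.0127, -9.63, 0.0221, -0.0182, -0.0127, -9.63, 0.0249, -0.0142, -0.0127, -9.63, 0.0269, -0.0098, -0.0127, -9.63, 0.0281, -0.0052, -0.0127, -9.63, 0.0286, -0.0004, -0.0127, -9.63, 0.0283, 0.0044, -0.0127, -9.63, 0.0272, 0.009, -0.0127, -9.63, 0.0253, 0.0135, -0.0127, -9.63, 0.0227, 0.0175, -0.0127, -9.63]
```

>>> step_arm:
  rows: [0,0,-0.04,-9.6,0.01,-0.03,-0.04,-9.6,0.022,-0.018,-0.03,-9.6,0.025,-0.014,-0.02,-9.6,0.027,-0.01,-0.01,-9.6]

```text
t: 16.68
ee_pos: [0.4128, 0.0267, 0.3063]
ee_rot: [2.582, 1.758, 0.023]
wrist_force: [0.3, -0.7, -0.6]
grip_width: 1.004
```

```bash
python3 -c "
from h import *;from plant import *
print(state()['q']);plan(state(),(0.464,0.215,0.30),125,n=6,half=False)"
```

```text
[ 0.81909412 -0.06661696 -0.90148554  1.98695569 -0.04767006  1.17465855
 -0.43924518]
pos [0.4128 0.0267 0.3063] yaw 68.5 tilt 1.3 d [ 0.0512  0.1883 -0.0063] |d|/n 0.0325
[0.0323, -0.0036, 0.001, -9.42, 0.0325, 0.0017, 0.001, -9.42, 0.0318, 0.007, 0.001, -9.42, 0.0302, 0.0121, 0.001, -9.42, 0.0278, 0.0169, 0.001, -9.42, 0.0246, 0.0212, 0.001, -9.42]
```

>>> step_arm:
  rows: [0.032,-0.003,0,-9.4,0.0325,0.002,0,-9.4,0.032,0.007,0,-9.4,0.03,0.012,0,-9.4,0.028,0.017,0,-9.4]

```text
t: 17.3
ee_pos: [0.46, 0.1935, 0.3091]
ee_rot: [1.623, 2.659, 0.022]
wrist_force: [0.8, 0.3, 0.0]
grip_width: 1.0
```

```bash
python3 look.py w15;  python3 -c "
from h import *;from plant import *
plan(state(),(0.464,0.215,0.30),125,n=2,half=False)"
```

```text
17.3 [ 0.52  0.23 -1.12  1.81  0.24  1.21 -0.19] [0.46   0.1935 0.3091] (np.float64(117.19706156239545), np.float64(1.6966020533873003)) 1.0003844001711741
pos [0.4602 0.1983 0.3095] yaw 117.8 tilt 1.8 d [ 0.0038  0.0167 -0.0095] |d|/n 0.0098
[0.0066, 0.0054, 0.0049, -3.6, 0.0062, 0.0058, 0.0049, -3.6]
```

View pics/w15.png

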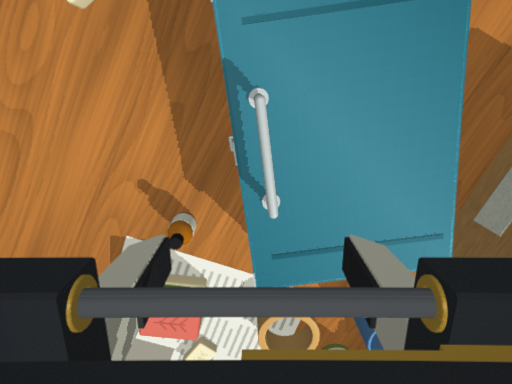

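```bash
cat > hand.py <<'E'
from h import *
s,c=pickle.load(open("w.pkl","rb"));P=cloud(c)
m=(P[...,2]>.158)&(P[...,2]<.19)&(np.hypot(P[...,0]-.464,P[...,1]-.213)<.09)
m[:, :][P[...,2]==0]=False
vv,uu=np.nonzero(m); q=P[m]
sel=(c["image"][m].astype(int).min(1)>90); q=q[sel]
cen=q[:,:2].mean(0); w,V=np.linalg.eigh(np.cov(q[:,:2].T)); d=V[:,1]; t=(q[:,:2]-cen)@d
mid=cen+d*(t.min()+t.max())/2
print(len(q),"z med/max",np.median(q[:,2]).round(4),q[:,2].max().round(4),"len",(t.max()-t.min()).round(4),"mid",mid.round(4),"dir",np.degrees(np.arctan2(d[1],d[0])).round(2)%180)
l=P[(abs(P[...,2]-.131)<.006)&(np.hypot(P[...,0]-.53,P[...,1]-.26)<.25)]
print("lid z",np.median(l[:,2]),cv2.minAreaRect((l[:,:2]*1000).astype(np.float32)))
E
python3 hand.py
```

```text
1290 z med/max 0.1735 0.1761 len 0.1187 mid [0.4648 0.2151] dir 124.6
lid z 0.13143257606558856 ((543.2140502929688, 254.4044952392578), (238.84840393066406, 313.52960205078125), 34.54822540283203)
```

```bash
python3 -c "
from h import *;from plant import *
plan(state(),(0.4648,0.2151,0.22),124.6,n=3,half=False)"
```

```text
pos [0.4602 0.1983 0.3095] yaw 117.8 tilt 1.8 d [ 0.0046  0.0168 -0.0895] |d|/n 0.0304
[0.0046, 0.0031, 0.0299, -2.27, 0.0044, 0.0033, 0.0299, -2.27, 0.0043, 0.0035, 0.0299, -2.27]
```

>>> step_arm:
  rows: [0.0046,0.004,0.03,-2.3,0.0044,0.004,0.03,-2.3,0.0044,0.004,0.028,-2.3,0,0,0,0]

```text
t: 17.85
ee_pos: [0.4688, 0.2235, 0.2193]
ee_rot: [1.439, 2.77, 0.039]
wrist_force: [0.0, -0.3, 0.4]
grip_width: 1.001
```

```bash
python3 look.py w16; python3 hand.py; python3 -c "
from h import *;from plant import *
print(state()['q']);plan(state(),(0.4648,0.2151,0.136),124.6,n=3,half=False)"
```

```text
17.85 [ 0.38  0.39 -1.07  1.89  0.4   1.06 -0.24] [0.4688 0.2235 0.2193] (np.float64(125.09632985275182), np.float64(1.8360819287635317)) 1.0005205272573254
2185 z med/max 0.1735 0.1765 len 0.1147 mid [0.4635 0.2171] dir 124.66
lid z 0.1314429548649414 ((541.5234375, 256.9642333984375), (238.26724243164062, 308.70770263671875), 34.63526153564453)
[ 0.37967265  0.39133079 -1.07434598  1.88617961  0.4042852   1.06269656
 -0.24248155]
pos [0.4696 0.2238 0.2206] yaw 125.1 tilt 2.0 d [-0.0048 -0.0087 -0.0846] |d|/n 0.0284
[-0.0012, -0.0039, 0.0281, 0.15, -0.0013, -0.0039, 0.0281, 0.15, -0.0013, -0.0039, 0.0281, 0.15]
```

View pics/w16.png

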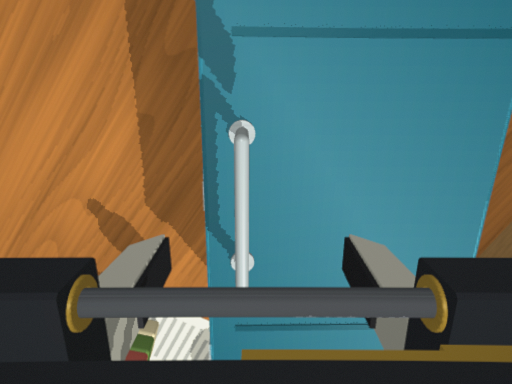

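>>> step_arm:
  rows: [-0.001,-0.005,0.03,0.3,-0.001,-0.004,0.03,0,-0.001,-0.001,0.023,0,0,0,0,0]

```text
t: 18.4
ee_pos: [0.4713, 0.2189, 0.1414]
ee_rot: [1.453, 2.753, 0.053]
wrist_force: [0.2, 0.5, -0.5]
grip_width: 0.998
```

```bash
python3 look.py w17; python3 -c "
from h import *;from plant import *
print(state()['q']);plan(state(),(0.4642,0.216,0.136),124.6,n=1,half=False)"
```

```text
18.4 [ 0.3   0.48 -0.98  1.97  0.53  0.91 -0.35] [0.4713 0.2189 0.1414] (np.float64(124.35267893329724), np.float64(2.5399431912531822)) 0.9981150974277071
[ 0.30328618  0.48382082 -0.98281773  1.97088702  0.52579296  0.9090809
 -0.34514401]
pos [0.4721 0.2196 0.1424] yaw 124.4 tilt 2.7 d [-0.0079 -0.0036 -0.0064] |d|/n 0.0108
[0.0016, -0.0088, 0.006, -0.23]
```

View pics/w17.png

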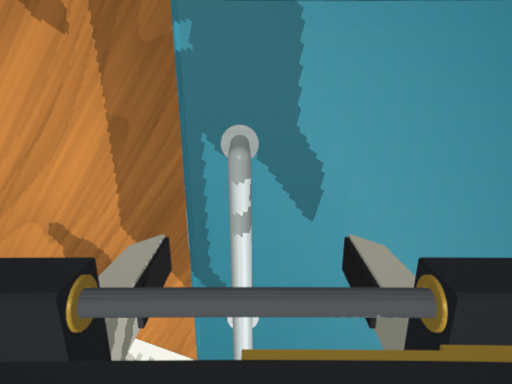

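>>> step_arm:
  rows: [0.001,-0.008,0.006,0,0,0,0,0]

```text
t: 18.7
ee_pos: [0.4665, 0.2167, 0.1384]
ee_rot: [1.452, 2.749, 0.06]
wrist_force: [0.8, 0.2, -0.8]
grip_width: 0.996
```

```bash
python3 -c "
from h import *;from plant import *
s=state();M=Rn.from_rotvec(s['ee_rot']).as_matrix();print('grip pt',s['ee_pos']+M@[0,0,-.033],M[:,2]);plan(s,(0.4642,0.216,0.136),124.6,n=1,half=False)"
```

```text
grip pt [0.46491822 0.21601427 0.17132864] [ 0.0466201   0.01929068 -0.99872641]
pos [0.4665 0.2167 0.1384] yaw 124.3 tilt 2.9 d [-0.0023 -0.0007 -0.0024] |d|/n 0.0033
[0.0008, -0.0023, 0.0022, -0.29]
```

>>> step_arm:
  rows: [0,0,0.002,0,0,0,0,0,0,0,0,0,0,0,0,0,0,0,0,0]
  fingers: -1
  grip_force: 20

```text
t: 19.32
ee_pos: [0.4675, 0.2171, 0.1376]
ee_rot: [1.451, 2.747, 0.063]
wrist_force: [0.0, 0.5, -0.5]
grip_width: 0.508
```

>>> step_arm:
  rows: [0,0,0,0,0,0,0,0,0,0,0,0,0,0,0,0]

```text
t: 19.82
ee_pos: [0.4653, 0.2155, 0.1369]
ee_rot: [1.453, 2.749, 0.054]
wrist_force: [-6.7, -4.7, 6.1]
grip_width: 0.095
```

```bash
python3 look.py w18; python3 -c "
from h import *;from plant import *
s=state();M=Rn.from_rotvec(s['ee_rot']).as_matrix();print('grip pt',s['ee_pos']+M@[0,0,-.033],M[:,2],s['grip_width'],s['wrist_force'])"
```

```text
19.825 [ 0.31  0.48 -0.98  1.99  0.53  0.89 -0.35] [0.4653 0.2155 0.1369] (np.float64(124.28206205017733), np.float64(2.714413707299015)) 0.09516650212364759
grip pt [0.46381734 0.2149787  0.16987197] [ 0.04473049  0.01602345 -0.99887058] 0.10108411784646343 [-6.67649253 -4.00214507  6.06870177]
```

View pics/w18.png

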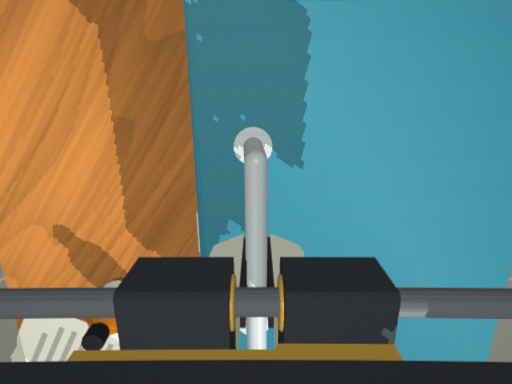

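```bash
cat > lid.py <<'E'
import sys
from h import *
from plant import *
def hp(th): return np.array([-.205*np.cos(th)+.064*np.sin(th),.205*np.sin(th)+.064*np.cos(th)])
g0=np.array([0.4640,0.2150,0.1693]); ex=np.array([np.cos(np.radians(34.6)),np.sin(np.radians(34.6)),0]); ez=np.array([0,0,1.])
s=state();M=Rn.from_rotvec(s['ee_rot']).as_matrix();g=s['ee_pos']+M@[0,0,-.033]
r=np.array([(g-g0)@ex,g[2]-g0[2]])+hp(0)
th=np.arctan2(r[1],-r[0])-np.arctan2(.064,.205)
lat=(g-g0)@np.array([-ex[1],ex[0],0])
print("t",s['t'],"theta %.1f radius err %.1f mm lat %.1f mm"%(np.degrees(th),(np.linalg.norm(r)-.21476)*1e3,lat*1e3),"F",s['wrist_force'].round(1),"tau",s['torque'].round(2),"w",s['grip_width'].round(3),"yaw/tilt",yawof(s),"q",s['q'].round(2))
if len(sys.argv)>1:
    rows=[];cur=th; p=r
    for inc in map(float,sys.argv[1].split(",")):
        cur=cur+np.radians(inc); n=hp(cur); d=ex*(n-p)[0]+ez*(n-p)[1]; p=n
        rows+=[float(x) for x in (M.T@d).round(4)]+[0]
    print(rows)
E
python3 lid.py 2,2,3,3,3
```

```text
Traceback (most recent call last):
  File "lid.py", line 10, in <module>
    print("t",s['t'],"theta %.1f radius err %.1f mm lat %.1f mm"%(np.degrees(th),(np.linalg.norm(r)-.21476)*1e3,lat*1e3),"F",s['wrist_force'].round(1),"tau",s['torque'].round(2),"w",s['grip_width'].round(3),"yaw/tilt",yawof(s),"q",s['q'].round(2))
                                                                                                                                                                                      ^^^^^^^^^^^^^^^^^^^^^
AttributeError: 'float' object has no attribute 'round'
```

```bash
sed -i "s/s\['grip_width'\].round(3)/round(s['grip_width'],3)/" lid.py; python3 lid.py 2,2,3,3,3
```

```text
t 19.875 theta 0.1 radius err 0.3 mm lat 0.1 mm F [-6.7 -4.   6.1] tau [-0.87  1.24  0.01] w 0.101 yaw/tilt (np.float64(124.28625828561202), np.float64(2.7233696320468073)) q [ 0.31  0.48 -0.98  1.99  0.53  0.89 -0.35]
[-0.0001, 0.003, -0.0069, 0, -0.0001, 0.0029, -0.0069, 0, -0.0001, 0.0049, -0.0101, 0, -0.0001, 0.0054, -0.0099, 0, -0.0001, 0.0059, -0.0096, 0]
```

>>> step_arm:
  rows: [0,0.003,-0.007,0,0,0.003,-0.007,0,0,0.005,-0.01,0,0,0.0054,-0.01,0,0,0.006,-0.0096,0]

```text
t: 20.5
ee_pos: [0.4813, 0.2266, 0.1825]
ee_rot: [1.454, 2.751, 0.049]
wrist_force: [0.5, -0.8, -6.7]
grip_width: 0.098
```

```bash
python3 lid.py 3,3,3,3,3
```

```text
t 20.5 theta 13.4 radius err 1.1 mm lat 0.1 mm F [ 0.5 -0.8 -6.7] tau [-0.19  0.08 -0.02] w 0.098 yaw/tilt (np.float64(124.27251775034827), np.float64(2.4740816219601047)) q [ 0.32  0.45 -1.02  1.91  0.48  1.   -0.31]
[-0.0001, 0.0073, -0.0087, 0, -0.0001, 0.0069, -0.0089, 0, -0.0001, 0.0073, -0.0085, 0, -0.0001, 0.0078, -0.0081, 0, -0.0, 0.0082, -0.0077, 0]
```

Lid is following the arc cleanly (13°, radius error 1 mm).

>>> step_arm:
  rows: [0,0.0067,-0.009,0,0,0.0069,-0.009,0,0,0.0073,-0.0085,0,0,0.0078,-0.0081,0,0,0.0082,-0.0077,0]

```text
t: 21.12
ee_pos: [0.5107, 0.2467, 0.2294]
ee_rot: [1.455, 2.751, 0.042]
wrist_force: [-2.7, -3.6, -1.2]
grip_width: 0.1
```

```bash
python3 lid.py 3,3,3,3,2
```

```text
t 21.125 theta 29.0 radius err 2.3 mm lat 0.0 mm F [-2.7 -3.6 -1.2] tau [-0.6   0.61 -0.05] w 0.1 yaw/tilt (np.float64(124.24974073878127), np.float64(2.2773151236013063)) q [ 0.29  0.46 -1.02  1.77  0.46  1.12 -0.29]
[-0.0, 0.0101, -0.0055, 0, -0.0, 0.009, -0.0068, 0, -0.0, 0.0093, -0.0063, 0, -0.0, 0.0096, -0.0058, 0, -0.0, 0.0066, -0.0036, 0]
```

>>> step_arm:
  rows: [0,0.009,-0.0062,0,0,0.009,-0.0066,0,0,0.0093,-0.0061,0,0,0.0096,-0.0056,0,0,0.0066,-0.0036,0]

```text
t: 21.75
ee_pos: [0.5473, 0.2717, 0.2638]
ee_rot: [1.455, 2.75, 0.037]
wrist_force: [-2.9, -2.5, -1.4]
grip_width: 0.103
```

```bash
python3 lid.py 3,2
```

```text
t 21.75 theta 43.8 radius err 3.8 mm lat -0.1 mm F [-2.9 -2.5 -1.4] tau [-0.51  0.36 -0.  ] w 0.103 yaw/tilt (np.float64(124.20785982491506), np.float64(2.1963230954490056)) q [ 0.21  0.51 -1.    1.62  0.48  1.23 -0.29]
[0.0001, 0.0119, -0.0014, 0, -0.0, 0.0069, -0.0029, 0]
```

>>> step_arm:
  rows: [0,0.0095,-0.0042,0,0,0.006,-0.0026,0,0,0,0,0]

```text
t: 22.12
ee_pos: [0.5617, 0.2817, 0.273]
ee_rot: [1.455, 2.749, 0.04]
wrist_force: [-1.9, -3.0, 1.4]
grip_width: 0.099
```

```bash
python3 lid.py; python3 look.py w19; python3 - <<'E'
from plant import *
from h import *
for n in ("scene","top"):
    c=read_camera(n);pickle.dump(c,open(n+"2.pkl","wb"));cv2.imwrite(f"pics/{n}2.png",c["image"][:,:,::-1])
E
cat > lidang.py <<'E'
from h import *
ex=np.array([np.cos(np.radians(34.6)),np.sin(np.radians(34.6))]);ey=np.array([-ex[1],ex[0]])
hinge=np.array([.5354,.2646])+.118*ex
for n in ("scene2","top2","w"):
    c=pickle.load(open(n+".pkl","rb")); c=c[1] if n=="w" else c
    P=cloud(c); im=c["image"].astype(int); m=(im[...,2]>im[...,0]+25)&(im[...,1]>im[...,0]+15)
    q=P[m]; X=(q[:,:2]-hinge)@ex; Y=(q[:,:2]-hinge)@ey; Z=q[:,2]
    k=(abs(Y)<.15)&(X>-.24)&(X<.0)&(Z>.145)&(Z<.4); X,Z=X[k],Z[k]
    if len(X)<100: print(n,len(X));continue
    for _ in range(6):
        p=np.polyfit(Z,X,1); r=X-np.polyval(p,Z); kk=abs(r)<max(.006,1.5*np.median(abs(r))); X,Z=X[kk],Z[kk]
    print(n,len(X),"lid angle %.1f"%np.degrees(np.arctan2(1,-p[0])), "rms",r.std().round(4))
E
python3 lidang.py
```

```text
t 22.125 theta 49.0 radius err 4.3 mm lat -0.1 mm F [-1.9 -3.   1.4] tau [-0.68  0.41  0.04] w 0.099 yaw/tilt (np.float64(124.18749947041357), np.float64(2.318084921978088)) q [ 0.18  0.53 -0.99  1.57  0.49  1.26 -0.29]
22.125 [ 0.18  0.53 -0.99  1.57  0.49  1.26 -0.29] [0.5617 0.2817 0.273 ] (np.float64(124.18749947041357), np.float64(2.318084921978088)) 0.09929468724477827
scene2 3601 lid angle 48.4 rms 0.0019
top2 1138 lid angle 48.2 rms 0.002
w 50311 lid angle 48.5 rms 0.0009
```

View pics/scene2.png

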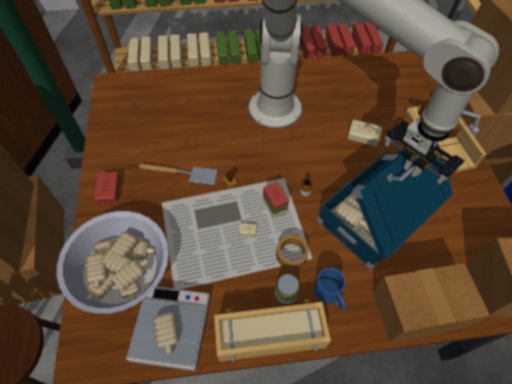

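View pics/w19.png

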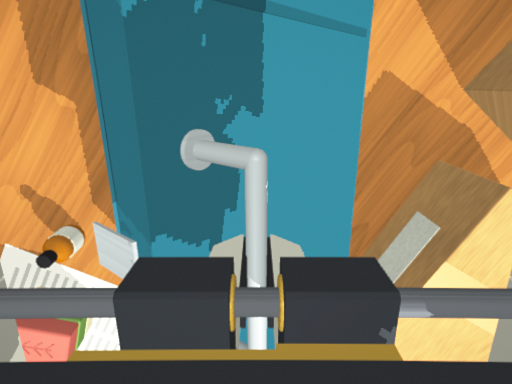

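>>> step_arm:
  rows: [0,0.005,-0.0018,0,0,0,0,0,0,0,0,0,0,0,0,0,0,0,0,0]

```text
t: 22.9
ee_pos: [0.5645, 0.2836, 0.2745]
ee_rot: [1.455, 2.749, 0.038]
wrist_force: [-2.4, -2.7, 2.1]
grip_width: 0.098
```

>>> step_arm:
  rows: [0,0,0,0,0,0,0,0,0,0,0,0,0,0,0,0]

```text
t: 23.4
ee_pos: [0.5645, 0.2836, 0.2744]
ee_rot: [1.455, 2.749, 0.037]
wrist_force: [-1.6, -2.1, 2.0]
grip_width: 0.097
```

```bash
python3 lid.py; python3 look.py w20; python3 - <<'E'
from plant import *
from h import *
for n in ("scene","top"):
    c=read_camera(n);pickle.dump(c,open(n+"2.pkl","wb"));cv2.imwrite(f"pics/{n}3.png",c["image"][:,:,::-1])
    for k,a,z in (("rose",".465",.084),):
        pass
E
python3 lidang.py; python3 lid.py
python3 - <<'E'
from h import *
for n in ("scene2","top2"):
    c=pickle.load(open(n+".pkl","rb"));pickle.dump((0,c),open(n+"_t.pkl","wb"))
E
python3 ext.py .465 -.073 19 .084 scene2_t.pkl; python3 ext.py .465 -.073 19 .084 top2_t.pkl
```

```text
t 23.4 theta 50.0 radius err 4.3 mm lat -0.1 mm F [-1.6 -2.1  2. ] tau [-0.56  0.41  0.02] w 0.097 yaw/tilt (np.float64(124.20319627931771), np.float64(2.236281895568635)) q [ 0.18  0.54 -0.99  1.56  0.49  1.27 -0.29]
23.4 [ 0.18  0.54 -0.99  1.56  0.49  1.27 -0.29] [0.5645 0.2836 0.2744] (np.float64(124.20319627931771), np.float64(2.236281895568635)) 0.09684430184232487
scene2 3538 lid angle 49.5 rms 0.0019
top2 1076 lid angle 49.4 rms 0.0018
w 49656 lid angle 49.5 rms 0.0009
t 23.55 theta 50.0 radius err 4.3 mm lat -0.1 mm F [-3.7 -1.3  2.6] tau [-0.55  0.46 -0.02] w 0.103 yaw/tilt (np.float64(124.20177837516043), np.float64(2.23630260866032)) q [ 0.18  0.54 -0.99  1.56  0.49  1.27 -0.29]
L -37.9 44.8 W -28.3 24.8 da -0.4 a 19.0 center [468.8 -73.5]
L -38.0 44.6 W -28.3 25.0 da 0.4 a 18.6 center [468.7 -73.5]
L -44.0 42.0 W -25.5 27.6 da -1.3 a 19.0 center [463.7 -72.3]
L -44.1 42.0 W -25.6 27.5 da -0.0 a 17.7 center [463.7 -72.4]
```

View pics/top3.png

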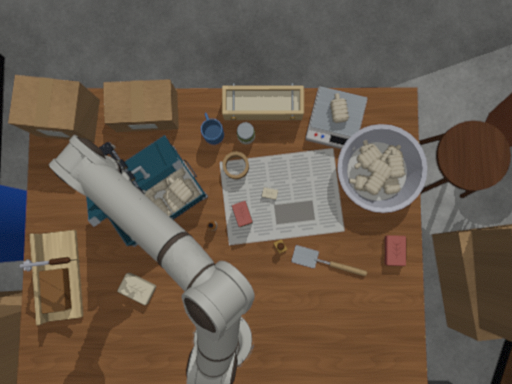

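```bash
python3 -c "
from plant import *
print(finish_job()); s=state(); print(s['t'],s['ee_pos'],s['grip_width'])"
```

```text
the job is handed in; nothing more can be done
None
the job is handed in; nothing more can be done
```

The soap set is stacked and the trunk lid is held open at about 49.5°. I handed the job in at about 23.6 s.

- **Soaps:** The green bar lies on the medium cream bar, and the small rose bar lies on top of the green. Measured by the wrist camera in plan, green was within about 1.5 mm of the cream bar and rose within about 1 mm. Both bars' long sides were within about 1° of the cream bar's.
- **Lid:** The gripper holds the D-handle at 20 N. All three cameras put the lid at 49.4–49.5° from shut. The arm's own position gave 50.0°, and it did not change over the last 0.6 s.
- **Other things:** In the last overview pictures the bystanders looked to be where they started, but I did not measure their positions.

**Disagreements between checks:**
- **Fingertips:** By the cameras the fingertips end about 33 mm further back than the description says. My first grasp on the green bar closed above it without touching, so I corrected all later heights by that amount.
- **Rose position:** In the last check the scene camera put the rose bar 4–5 mm from where the other cameras did. It already read a few mm off them before I moved anything. The top camera agreed with the wrist camera to about 1.5 mm.
- **Handle path:** The gripper's path drifted up to 4.3 mm outside the ideal circle of the handle, so I relied on the camera angle instead.

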